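# Hold a circuit board square in the corner of a solder-side scanner

## Task

Get this circuit board ready to scan: slide the stop of the board scanner along its scale until its working face is level with the index pointer, then pick up the board, which has its heatsink for a handle, and set it down, without dropping it, on the scanner bed with its port edge towards the robot. Press it home into the corner, far long edge flush on the fence and left short edge flush on the stop, without shoving the stop off its mark or disturbing the other things on the bench. The program finishes while holding the board pressed against both: do not let go.

Things in the scene. Friction and masses are not known exactly. Their poses are not given: they have to be found in the camera images.
- scanner: Solder-side board scanner, fixed on the bench: flat grey box 260 (x) x 340 (y) x 45 mm, its top a level aluminium bed (z = 45 mm) with a flush glass strip. Origin: centre of underside. x points away from the robot to the fence, y left along fence and scale. Behind the fence lie the stop's guide rod (x = 97 mm) and a scale bar (x = 114 to 126 mm).
- fence: Fixed steel fence along the scanner's y on the bed: 12 mm thick, 300 mm long (scanner y -150 to 150 mm), 12 mm high above the bed. Origin: middle of the foot of its working face, which looks to the robot and is the plane x = 70 mm of the scanner. Axes as the scanner.
- carriage: The sliding stop: a black carriage on the guide rod with a steel blade 12 mm thick, square to the fence, over the bed from scanner x = -10 to 66 mm, top 24.5 mm above the bed. Working face: the blade's right side, looking to scanner -y; origin in that plane, at x = 97 mm, bed height. Slides along scanner y, face from y = -30 to 135 mm; stiff: moves at about 9 N, stays where left.
- stop_face (a point): In the plane of the stop's working face, on the carriage's steel witness fin beside the scale: scanner x = 114 mm, 21 mm above the bed; its y axis is the scanner's y, square to the face. A board pushed on the face with more than about 9 N shoves the stop off its mark.
- stop_grip (a point): Centre of the top of the carriage's thumb grip: an upright tab 14 mm thick along the slide (scanner y), 24 mm across it, 37 mm tall above the carriage block (36 mm long in y, 24 mm above the bed). The tab's top is 60.5 mm above the bed, 105.5 mm above the bench; its centre is 18 mm left of the working face. Pinch it from above across the 14 mm.
- index_tip (a point): Tip of the index pointer: a small fixed brass clip on the scale bar, a 10 mm wide saddle with a thin upright pin in its middle, tip at scanner x = 116 mm, 24 mm above the bed. It marks where the stop's working face must be set: both at the same scanner y. Axes as the scanner.
- board: Circuit board, loose on the bench, about 0.2 to 0.35 kg: green plate 80 (x) x 110 (y) x 4 mm. Origin: centre of underside, z up. Port edge with three boxy sockets (to 17 mm high) at -x; far long edge (+x) and left short edge (+y) bare and straight. Parts to 15 mm high along the long edges; within 13 mm of x = 0 clear but for the heatsink. On the scanner its x, y point as the scanner's.
- heatsink (a point): Centre of the top of the board's black finned heatsink, 40 x 40 mm, rising from the board's top to 38 mm above its underside, at board x = 0, y = -8 mm. Grip it on the two flat sides that look to the short edges (board +y and -y), 40 mm apart.
- board_corner (a point): The board's bare far left corner, at its underside (board x = 40, y = 55 mm): the corner that goes into the corner of fence and stop. Axes as the board.
- multimeter: Bystander: a black multimeter lying on the bench, 90 x 180 x 36 mm with a 9 mm high dial. Origin: centre of its underside. Leave alone.
- power_supply: Bystander: a bare-metal computer power supply, 140 x 150 x 86 mm. Origin: centre of its underside. Leave alone.
- screwdriver: Bystander: a screwdriver lying on the bench along its x, about 200 mm long. Leave alone.
- magnifier: Bystander: a hand magnifying glass lying flat, lens 82 mm across, handle to 144 mm from the lens centre towards its -x. Origin: under the lens centre. Leave alone.
There are look-alikes about, which are no part of the job. Of the things like the board, leave any that is orange or yellow; of the rest the larger one is meant.

How it is judged:
By the outcome, as a careful person would: the job done as asked, in the order asked, and still so for the second after the job is handed in, while the arm keeps its last pose, push and grip.
It also fails if it takes over 72 s, if anything falls off the work surface, if the arm or the gripper's body presses on something with over 40 N, if the wrist force passes 120 N, or if a joint passes its speed limit or range.

## Robot

A 6-joint arm with a two-finger parallel gripper is mounted at the origin on the work surface. World frame = base frame: x ahead of the robot, y to its left, z up, the work surface at z = 0. Lengths are in m, angles in rad, forces in N, time in s.
With the tool pointing down it reaches from about 0.3 to 0.875 m from the base axis. Payload 6.4 kg.
Tool frame: the origin (TCP) lies between the finger pads; the fingertips stand 8 mm ahead of it and the grasp point (between the pads) lies 11 mm behind it; z points along the fingers, x is the direction in which the jaws open and shut, and the axes are right-handed (so a half turn about z gives the same grasp; the last joint's range is limited). The gripper opens to 85 mm and grips with 20 to 120 N. Pads are 22 mm wide; open, the fingers measure 114 mm over their backs; the gripper's body (76 mm by 85 mm) begins 54 mm behind the grasp point. The pads swing forward as they close: fully open they stand 13 mm farther back than shut.
Start: joints at [-1.421, 0.181, 1.607, -0, 1.354, -0.206], TCP at [0.2, -0.539, 0.239] pointing down, gripper open.
Joint ranges: [-2.99, 2.99], [-0.89, 2.07], [0.3, 2.58], [-1.14, 4.28], [0, 2.63], [-3.12, 3.12]. Speed limits (rad/s): [2.57, 2.57, 3.01, 3.14, 3.14, 3.14].

## Interface

Orientations are given as a unit quaternion [w, x, y, z].
In Python, from bench import ctrl gives the robot as it stands.
- The arm moves only by the tool drive_tool, never from a script. Its argument "commands" is a list of rows, each an object of numbers: "gripper": the closure, from 0 (fully open) to 1 (shut); "dx", "dy", "dz": the shift along the tool's x, y, z in cm; "turn": the turn about the tool's z in degrees. A call has 1 to 20 rows; each row is the pose to reach, as a shift and turn from the pose commanded when the call began, along the tool's axes at that moment; what a row does not reach only later rows make up. A row lasts 1/8 s, in which the tool goes at most 62.5 mm and 10.7 degrees, less where a joint would pass 70% of its speed; a pose out of reach is approached as far as the arm can. A call with a gripper value outside its range is refused whole. The fingers move at their own pace and stop on an object; the grip force is fixed at half the most. Time passes only in rows, so rows that repeat a pose let the fingers close. It gives the time, the measured TCP pose, the force and the opening at its end, in the units of the state.
- ctrl.get_obs(): the state, without advancing time (a new reading comes with each control period).
- ctrl.camera(name): name is "scene" or "top"; returns a dict with "image" (420x560x3 uint8, red, green, blue), "mtx" (3x3 intrinsics, pixels), "R" (3x3) and "t" (3): a world point X has camera coordinates R X + t. Camera axes: x right, y down, z forward; pixel columns grow to the right and rows downward; lengths in m; the calibration is good to about 2 mm. A picture is of the moment at which its call begins. There is no depth.
- ctrl.hand_in(): hands the job in, once; it reports no verdict.
The state is a dict: "time_s": time; "q": joint angles; "dq": joint speeds; "joint_efforts": joint torques, N m; "eef_pos": TCP position; "eef_rot": TCP orientation; "wrist_force": force on the tool from outside, world axes, zero at the start; "torque": the same for the moment, N m; "opening": opening from 0.0 (shut) to 1.0 (fully open).
Only numpy, scipy, OpenCV 4.12 (cv2) and the standard library are available. Lean on these libraries where they do the work, as an engineer would, in place of code of your own. Each camera call takes 0.05 s, during which the arm holds its last target.

## Working session

There is one attempt and no reset: what is moved stays moved. The work goes in short steps, Python scripts to look and compute and a tool call to move; the robot and the scene stay as the last step left them, time stands still between calls to the robot, and variables do not carry over. Pictures are saved under pics/ and viewed, and the job is handed in when it is done.

Besides the shell and the picture viewer there is one more tool, called after "Emit:" in YAML: its name, and indented under it one key for each argument. drive_tool: Moves the arm, as the interface text tells. Its arguments: {"type":"object","properties":{"commands":{"type":"array","items":{"type":"object","properties":{"gripper":{"type":"number"},"dx":{"type":"number"},"dy":{"type":"number"},"dz":{"type":"number"},"turn":{"type":"number"}}}}},"required":["commands"]}

```bash
ls; mkdir -p pics
cat > h.py <<'E'
import numpy as np, cv2
from bench import ctrl
def snap(n,tag):
    c=ctrl.camera(n); cv2.imwrite(f'pics/{tag}.png',c['image'][:,:,::-1]); np.savez(f'pics/{tag}.npz',mtx=c['mtx'],R=c['R'],t=c['t'],im=c['image']); return c
def crop(tag,u0,v0,u1,v1,out,k=4):
    im=np.load(f'pics/{tag}.npz')['im'][v0:v1,u0:u1,::-1]
    im=cv2.resize(im,None,fx=k,fy=k,interpolation=cv2.INTER_CUBIC); cv2.imwrite(f'pics/{out}.png',im)
def ray(tag,u,v,z):
    c=np.load(f'pics/{tag}.npz'); R,t=c['R'],c['t']; o=-R.T@t; d=R.T@np.linalg.solve(c['mtx'],[u,v,1.]); return o+d*(z-o[2])/d[2]
def proj(tag,X):
    c=np.load(f'pics/{tag}.npz'); p=c['mtx']@(c['R']@np.array(X,float)+c['t']); return p[:2]/p[2]
E
python3 - <<'E'
from h import *
for n in('scene','top'):
    c=snap(n,n+'0'); print(n,c['mtx'].round(1).tolist(),(-c['R'].T@c['t']).round(3),c['R'].round(3).tolist())
print(ctrl.get_obs())
E
```

```text
pics
scene [[385.9, 0.0, 276.3], [0.0, 385.9, 215.4], [0.0, 0.0, 1.0]] [ 0.888 -0.571  1.233] [[0.886, 0.464, 0.005], [0.403, -0.763, -0.506], [-0.231, 0.45, -0.863]]
top [[395.2, 0.0, 281.1], [0.0, 395.2, 212.3], [0.0, 0.0, 1.0]] [0.514 0.022 1.218] [[-0.006, -1.0, -0.006], [-0.998, 0.006, -0.06], [0.06, 0.006, -0.998]]
{'time_s': 0.1, 'q': array([-1.42132286e+00,  1.81440597e-01,  1.60789336e+00, -6.26110925e-06,
        1.35378967e+00, -2.06319490e-01]), 'dq': array([-0.00116391, -0.00154509, -0.00318888,  0.00043611,  0.00022334,
       -0.00029824]), 'joint_efforts': array([ 1.63482446e-04, -4.45874798e+01, -3.52239811e+01, -2.28423983e-04,
        4.21296587e-03, -3.39642341e-06]), 'eef_pos': array([ 0.2002242 , -0.53850977,  0.23849601]), 'eef_rot': array([-5.54345849e-04,  8.21076808e-01, -5.70817212e-01, -5.27901293e-04]), 'wrist_force': array([ 0.6191904 , -0.57878551, -0.35229564]), 'torque': array([-0.05029583,  0.02354537,  0.00895505]), 'opening': 1.0002598667962763}
```

View pics/scene0.png

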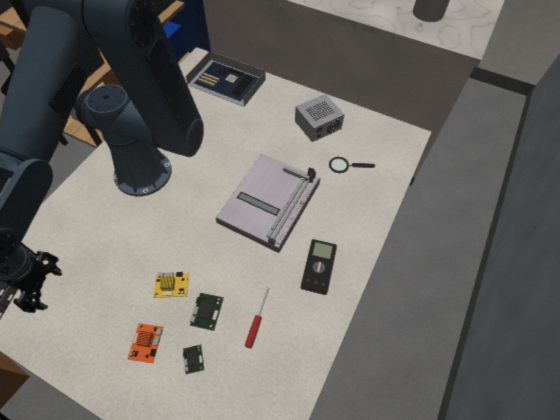

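View pics/top0.png

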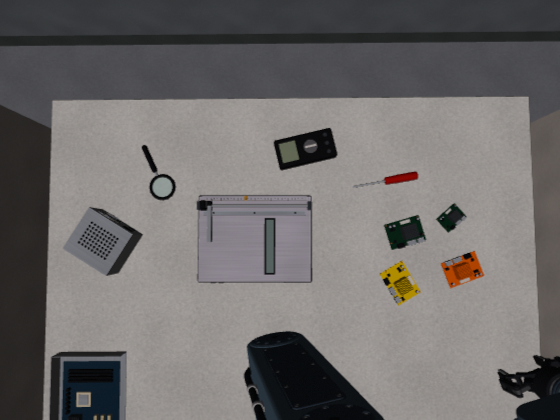

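The top view shows four boards: large green (405,232), small green (452,216), orange (463,268) and yellow (399,282). By the description I want the large green one. The carriage is at (205,215) and the brass pointer at about (246,198). Next I'll look at close crops of these.

Run:
```python
from h import *
crop('top0',375,200,475,260,'cb',8)
crop('top0',190,185,320,225,'cs',6)
crop('scene0',205,145,325,255,'cs2',6)
crop('scene0',150,260,240,380,'cb2',5)
```

```text
(no output)
```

View pics/cb.png

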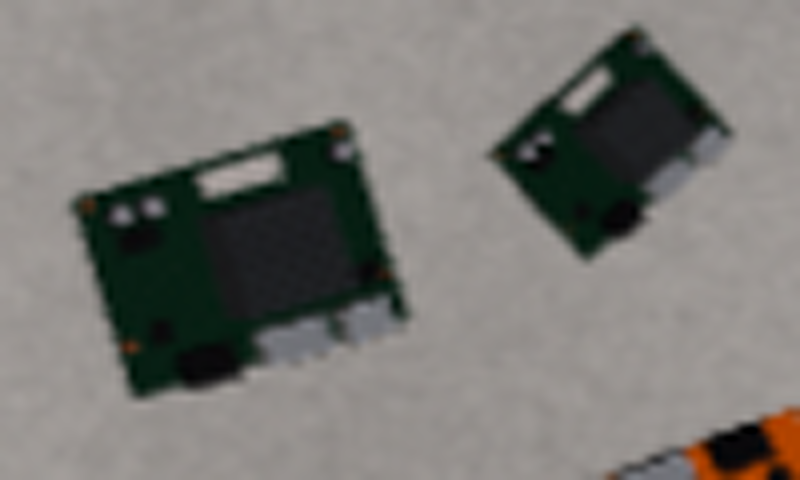

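View pics/cs.png

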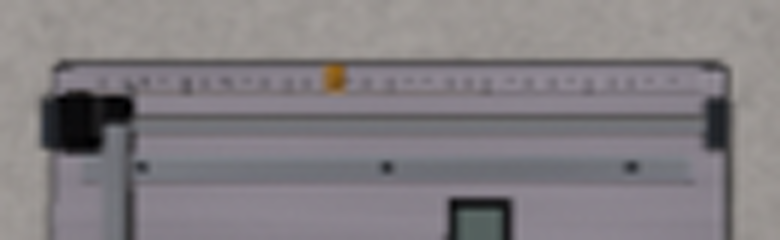

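View pics/cs2.png

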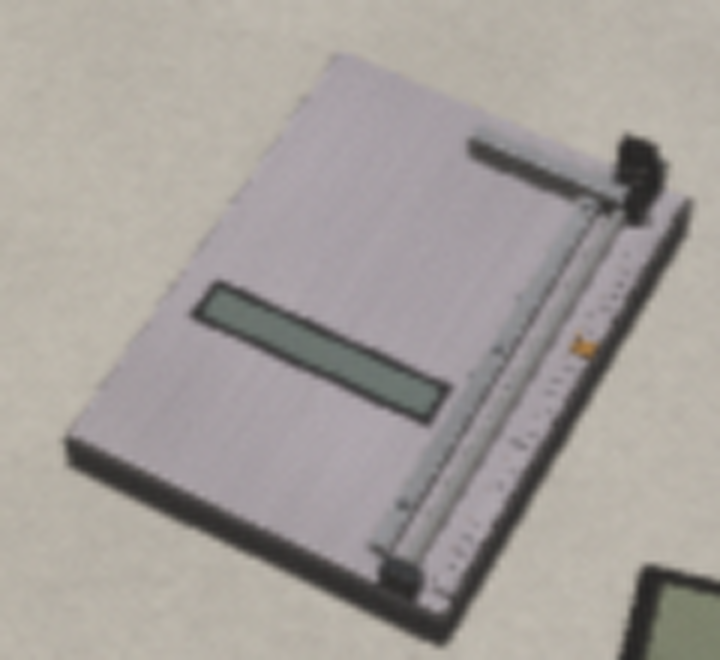

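View pics/cb2.png

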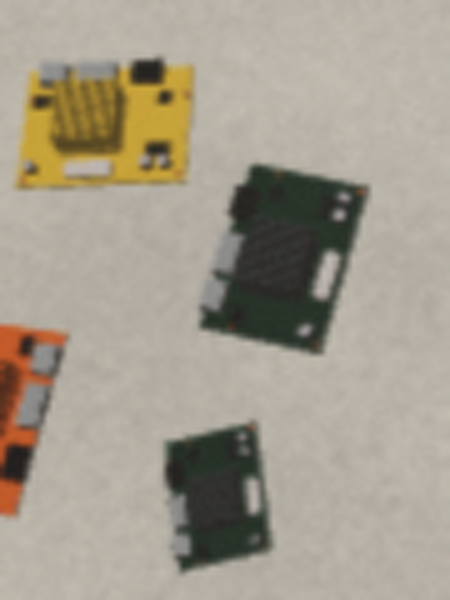

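Run:
```python
from h import *
crop('top0',190,255,320,290,'cs3',6)
crop('top0',190,188,260,248,'cs4',10)
```

```text
(no output)
```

View pics/cs3.png

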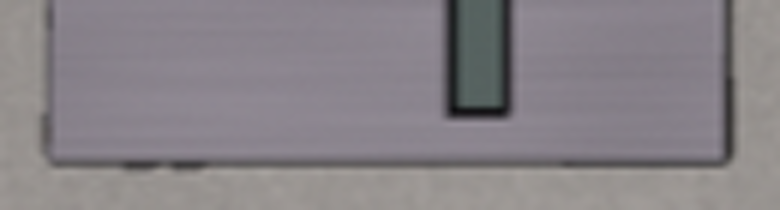

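View pics/cs4.png

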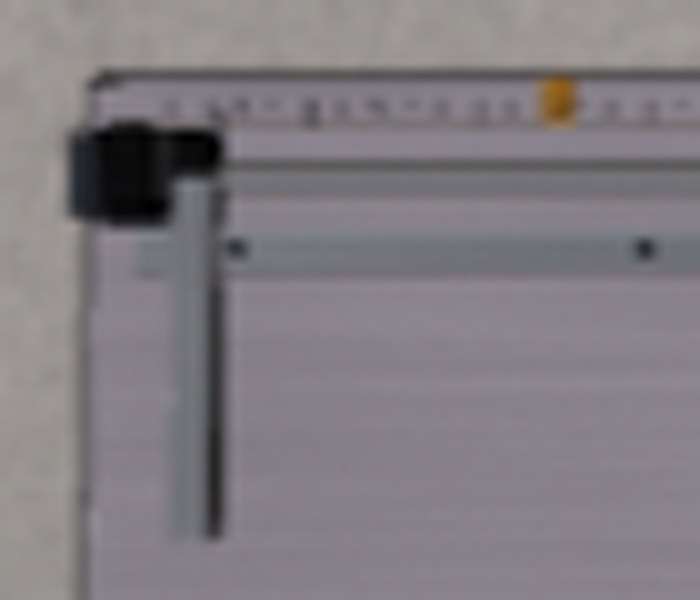

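```bash
cat > fit.py <<'E'
from h import *
from scipy.optimize import least_squares
def px(c,k,o): return ((c[0]+.5)/k-.5+o[0],(c[1]+.5)/k-.5+o[1])
def fit(pts,x0,dz=None):
    # pts: (tag,(u,v),local xyz)
    def W(p,l):
        c,s=np.cos(p[2]),np.sin(p[2]); return [p[0]+c*l[0]-s*l[1],p[1]+s*l[0]+c*l[1],l[2]]
    f=lambda p: np.concatenate([proj(t,W(p,l))-np.array(q) for t,q,l in pts])
    r=least_squares(f,x0); return r.x,r.fun.reshape(-1,2),W
E
python3 - <<'E'
from fit import *
S=[('top0',px(c,k,o),(x,y,.045)) for c,k,o,x,y in [((90,78),10,(190,188),.13,.17),((48,160),6,(190,255),-.13,.17),((728,160),6,(190,255),-.13,-.17),((728,65),6,(190,185),.13,-.17)]]
S2=[('scene0',px(c,6,(205,145)),(x,y,.045)) for c,x,y in [((690,205),.13,.17),((340,55),-.13,.17),((68,440),-.13,-.17),((446,612),.13,-.17)]]
for s in (S,S2,S+S2):
    p,r,W=fit(s,[.55,.1,0]); print('scanner',p.round(4),np.degrees(p[2]).round(2)); 
print(r.round(2).tolist())
for nm,T in(('top',S),('scene',S2)):
    p,_,_=fit(T,[.55,.1,0]); c,s=np.cos(p[2]),np.sin(p[2])
    def loc(tag,q,z):
        w=ray(tag,*q,z)[:2]-p[:2]; return (np.array([c*w[0]+s*w[1],-s*w[0]+c*w[1]])*1000).round(1)
    if nm=='top':
        print('blade top',loc('top0',px((207,400),10,(190,188)),.0695),'foot',loc('top0',px((221,400),10,(190,188)),.045),'pin',loc('top0',px((560,100),10,(190,188)),.069),'saddle z60',loc('top0',px((559,100),10,(190,188)),.057),'grip',loc('top0',px((125,150),10,(190,188)),.1055),'fence foot',loc('top0',px((400,274),10,(190,188)),.045),)
B=[('top0',px(c,8,(375,200)),(x,y,.004)) for c,x,y in [((78,200),.04,.055),((350,120),.04,-.055),((408,318),-.04,-.055),((137,397),-.04,.055)]]
B2=[('scene0',px(c,5,(150,260)),(x,y,.004)) for c,x,y in [((367,187),.04,.055),((320,352),.04,-.055),((202,326),-.04,-.055),((255,165),-.04,.055)]]
for s in (B,B2,B+B2):
    p,r,W=fit(s,[.5,-.4,0]); print('board',p.round(4),np.degrees(p[2]).round(2),'hs',np.round(W(p,(0,-.008,.038)),4))
print(r.round(2).tolist())
E
```

```text
scanner [ 0.5086  0.1086 -0.0067] -0.38
scanner [ 0.5116  0.1072 -0.0037] -0.21
scanner [ 0.5097  0.1082 -0.0054] -0.31
[[-0.75, -1.33], [-0.85, 0.63], [1.29, 0.66], [0.84, -1.53], [1.06, -1.85], [-0.5, -2.11], [-1.75, -0.64], [-0.05, 1.93]]
blade top [ 30.3 126.9] foot [ 30.9 127.3] pin [118.   24.8] saddle z60 [119.2  26.2] grip [100.2 144.2] fence foot [68.4 74.4]
board [ 0.5244 -0.3495  0.2732] 15.65 hs [ 0.5266 -0.3572  0.038 ]
board [ 0.5271 -0.3494  0.2757] 15.79 hs [ 0.5292 -0.3571  0.038 ]
board [ 0.5256 -0.3494  0.2746] 15.73 hs [ 0.5278 -0.3571  0.038 ]
[[-0.4, -0.65], [-0.07, -0.58], [0.46, -0.23], [-0.12, -0.11], [0.16, -0.16], [-0.07, 0.04], [-0.81, -0.09], [-0.8, -0.65]]
```

```bash
cat > mv.py <<'E'
from h import *
from scipy.spatial.transform import Rotation as Ro
def rel(target,ang=None,base=None):
    o=ctrl.get_obs(); q=o['eef_rot']; R=Ro.from_quat(np.r_[q[1:],q[0]]).as_matrix()
    p=o['eef_pos'] if base is None else np.array(base)
    d=R.T@(np.array(target)-p)*100
    a=np.degrees(np.arctan2(R[1,0],R[0,0]))
    t=None if ang is None else round(((a-ang+180)%360)-180,2)
    print('pos',o['eef_pos'].round(4),'ang',a.round(2),'d cm',d.round(2),'turn',t,'F',o['wrist_force'].round(1),'op',round(o['opening'],3),'t',round(o['time_s'],2))
if __name__=='__main__':
    import sys; a=[float(v) for v in sys.argv[1:]]; rel(a[:3],a[3] if len(a)>3 else None)
E
python3 mv.py .6075 .2525 .16 -90.3
```

```text
pos [ 0.2002 -0.5385  0.2385] ang -69.61 d cm [-59.95 -65.73   7.96] turn 20.69 F [ 0.6 -0.6 -0.4] op 1.0 t 0.1
```

Emit:
drive_tool:
  commands:
    - {"dx":-60,"dy":-65.7,"dz":4,"turn":20.7,"gripper":0}
    - {"dx":-60,"dy":-65.7,"dz":4,"turn":20.7,"gripper":0}
    - {"dx":-60,"dy":-65.7,"dz":4,"turn":20.7,"gripper":0}
    - {"dx":-60,"dy":-65.7,"dz":4,"turn":20.7,"gripper":0}
    - {"dx":-60,"dy":-65.7,"dz":4,"turn":20.7,"gripper":0}
    - {"dx":-60,"dy":-65.7,"dz":4,"turn":20.7,"gripper":0}
    - {"dx":-60,"dy":-65.7,"dz":4,"turn":20.7,"gripper":0}
    - {"dx":-60,"dy":-65.7,"dz":4,"turn":20.7,"gripper":0}
    - {"dx":-60,"dy":-65.7,"dz":4,"turn":20.7,"gripper":0}
    - {"dx":-60,"dy":-65.7,"dz":4,"turn":20.7,"gripper":0}
    - {"dx":-60,"dy":-65.7,"dz":4,"turn":20.7,"gripper":0}
    - {"dx":-60,"dy":-65.7,"dz":4,"turn":20.7,"gripper":0}
    - {"dx":-60,"dy":-65.7,"dz":4,"turn":20.7,"gripper":0}
    - {"dx":-60,"dy":-65.7,"dz":4,"turn":20.7,"gripper":0}
    - {"dx":-60,"dy":-65.7,"dz":4,"turn":20.7,"gripper":0}
    - {"dx":-60,"dy":-65.7,"dz":4,"turn":20.7,"gripper":0}
    - {"dx":-60,"dy":-65.7,"dz":4,"turn":20.7,"gripper":0}
    - {"dx":-60,"dy":-65.7,"dz":4,"turn":20.7,"gripper":0}

```text
time_s: 2.35
eef_pos: [0.607, 0.2508, 0.1997]
eef_rot: [0.0, -0.705, 0.71, -0.0]
wrist_force: [0.7, -0.1, 0.4]
opening: 0.997
```

```bash
python3 mv.py .6075 .2525 .087 -90.3; python3 -c "
from h import *
snap('scene','s1');crop('s1',225,120,365,220,'s1c',5)"
```

```text
pos [0.607  0.2508 0.1997] ang -90.42 d cm [-0.17 -0.04 11.27] turn -0.12 F [ 0.7 -0.1  0.4] op 0.997 t 2.35
```

View pics/s1c.png

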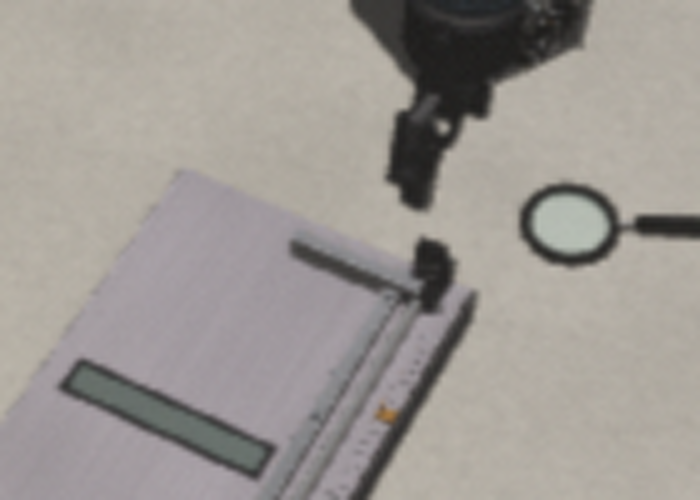

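The gripper is above the thumb grip, which shows in the crop at (432,260). I'm descending and closing on it.

Emit:
drive_tool:
  commands:
    - {"dx":-0.15,"dy":0,"dz":6,"gripper":0}
    - {"dx":-0.15,"dy":0,"dz":9,"gripper":0}
    - {"dx":-0.15,"dy":0,"dz":11.2,"gripper":0.2}
    - {"dx":-0.15,"dy":0,"dz":11.2,"gripper":1}
    - {"dx":-0.15,"dy":0,"dz":11.2,"gripper":1}
    - {"dx":-0.15,"dy":0,"dz":11.2,"gripper":1}
    - {"dx":-0.15,"dy":0,"dz":11.2,"gripper":1}
    - {"dx":-0.15,"dy":0,"dz":11.2,"gripper":1}
    - {"dx":-0.15,"dy":0,"dz":11.2,"gripper":1}

```text
invalid input at $.commands[0]: expected keys gripper, dx, dy, dz, turn
```

```bash
python3 mv.py .607 .1525 .087 -90.4; python3 -c "
from h import *
snap('scene','s2');crop('s2',225,120,365,220,'s2c',5);snap('top','t2');crop('t2',180,175,280,245,'t2c',7)"
```

```text
pos [0.6071 0.2509 0.1998] ang -90.41 d cm [ 9.84 -0.05 11.28] turn -0.01 F [ 0.3 -1.   0.6] op 1.004 t 2.4
```

View pics/s2c.png

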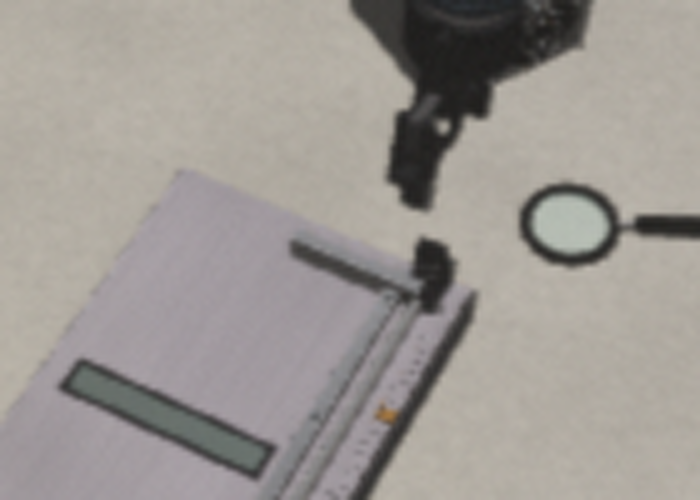

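View pics/t2c.png

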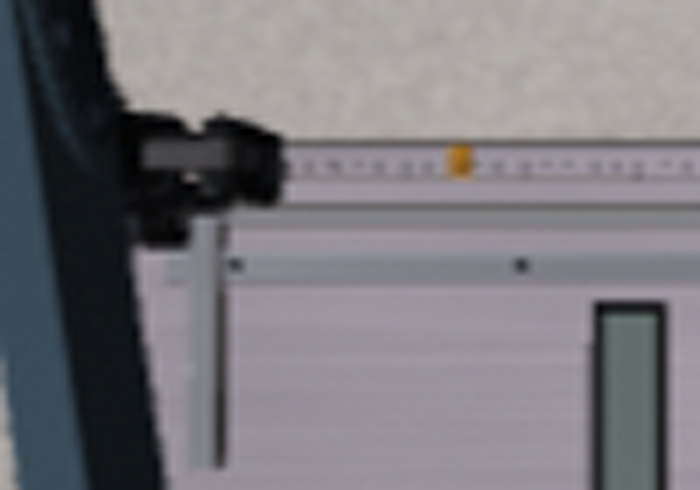

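The move was refused because the rows need a turn value, so nothing moved. I'm sending it again.

Emit:
drive_tool:
  commands:
    - {"dx":-0.15,"dy":0,"dz":6,"turn":0,"gripper":0}
    - {"dx":-0.15,"dy":0,"dz":9,"turn":0,"gripper":0}
    - {"dx":-0.15,"dy":0,"dz":11.2,"turn":0,"gripper":0.2}
    - {"dx":-0.15,"dy":0,"dz":11.2,"turn":0,"gripper":1}
    - {"dx":-0.15,"dy":0,"dz":11.2,"turn":0,"gripper":1}
    - {"dx":-0.15,"dy":0,"dz":11.2,"turn":0,"gripper":1}
    - {"dx":-0.15,"dy":0,"dz":11.2,"turn":0,"gripper":1}
    - {"dx":-0.15,"dy":0,"dz":11.2,"turn":0,"gripper":1}
    - {"dx":-0.15,"dy":0,"dz":11.2,"turn":0,"gripper":1}

```text
time_s: 3.62
eef_pos: [0.6086, 0.2532, 0.0897]
eef_rot: [0.001, -0.705, 0.709, -0.001]
wrist_force: [-1.1, -4.3, 6.8]
opening: 0.151
```

```bash
python3 mv.py .607 .1525 .087 -90.4; python3 -c "
from h import *
snap('scene','s3');crop('s3',225,120,365,220,'s3c',5)"
```

```text
pos [0.6086 0.2532 0.0897] ang -90.32 d cm [10.07  0.1   0.27] turn 0.08 F [-1.1 -4.3  6.8] op 0.151 t 3.62
```

View pics/s3c.png

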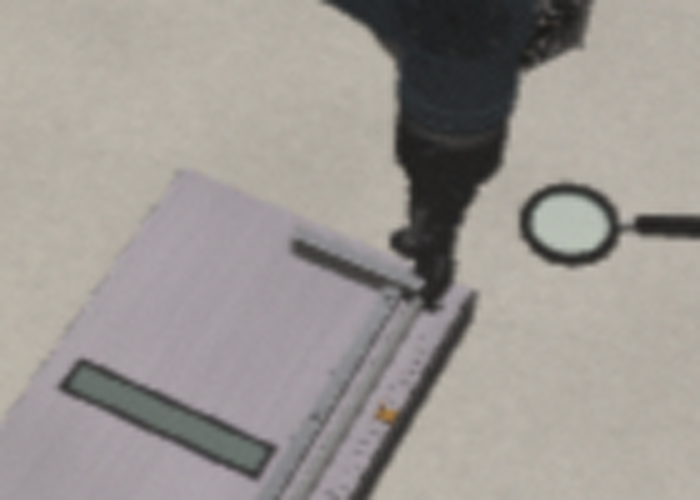

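Emit:
drive_tool:
  commands:
    - {"dx":1,"dy":0,"dz":-0.1,"turn":0,"gripper":1}
    - {"dx":3,"dy":0,"dz":-0.1,"turn":0,"gripper":1}
    - {"dx":5,"dy":0,"dz":-0.1,"turn":0,"gripper":1}
    - {"dx":7,"dy":0,"dz":-0.1,"turn":0,"gripper":1}
    - {"dx":8.5,"dy":0,"dz":-0.1,"turn":0,"gripper":1}
    - {"dx":9.5,"dy":0,"dz":-0.1,"turn":0,"gripper":1}
    - {"dx":9.5,"dy":0,"dz":-0.1,"turn":0,"gripper":1}
    - {"dx":9.5,"dy":0,"dz":-0.1,"turn":0,"gripper":1}

```text
time_s: 4.68
eef_pos: [0.6079, 0.1595, 0.0897]
eef_rot: [0.002, -0.705, 0.709, -0.001]
wrist_force: [2.3, 4.5, 2.8]
opening: 0.154
```

```bash
python3 mv.py .607 .1525 .087 -90.4; python3 -c "
from h import *
snap('scene','s4');crop('s4',260,160,340,220,'s4c',10)
snap('top','t4');crop('t4',200,175,280,235,'t4c',10)"
```

```text
pos [0.6079 0.1595 0.0897] ang -90.32 d cm [0.7  0.09 0.27] turn 0.08 F [2.3 4.5 2.8] op 0.154 t 4.67
```

View pics/s4c.png

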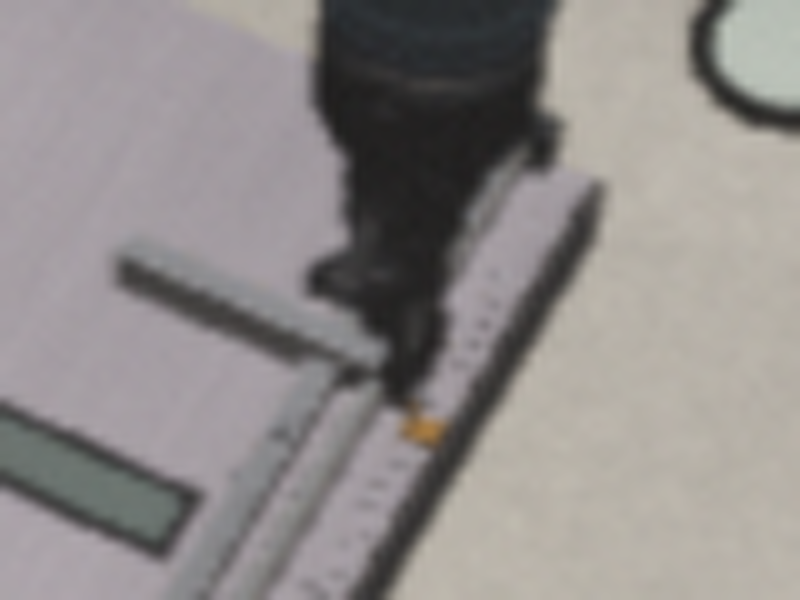

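View pics/t4c.png

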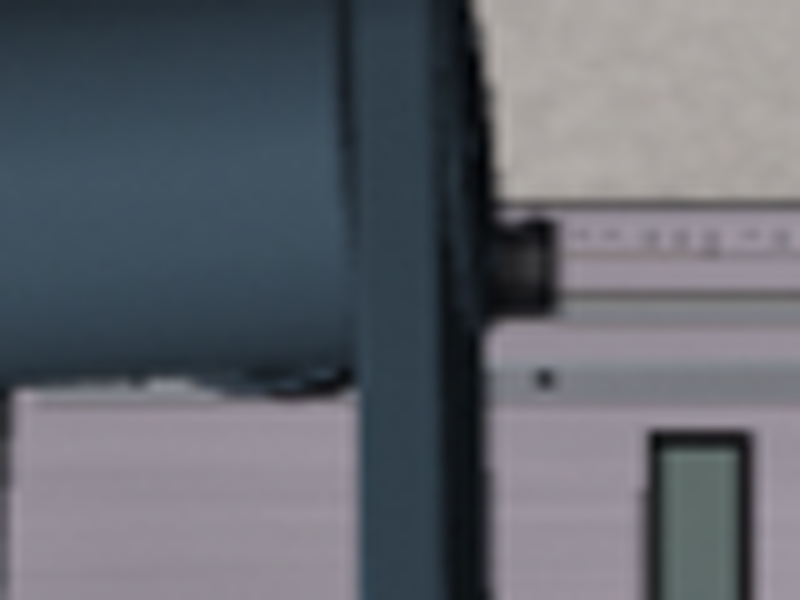

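Run:
```python
from h import *
crop('scene0',285,185,325,215,'p0',18)
crop('top0',230,188,262,208,'p1',24)
```

```text
(no output)
```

View pics/p0.png

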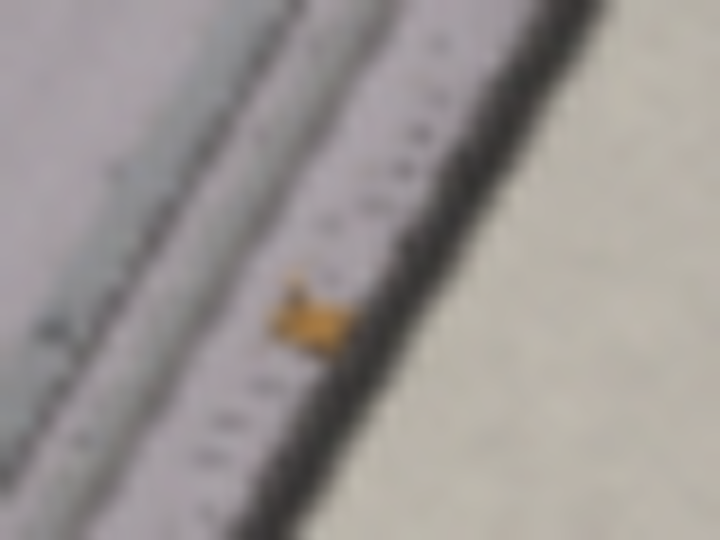

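View pics/p1.png

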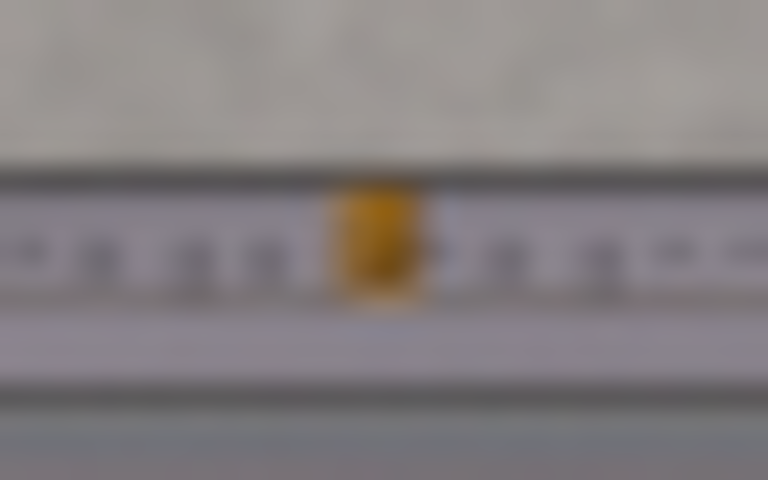

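```bash
python3 - <<'E'
from fit import *
q=px((297,275),18,(285,185)); print('scene tip',q,ray('scene0',*q,.069).round(4))
q=px((312,322),18,(285,185)); print('scene saddle',[ray('scene0',*q,z).round(4).tolist() for z in(.05,.055,.06)])
q=px((379,245),24,(230,188)); print('top saddle',[ray('top0',*q,z).round(4).tolist() for z in(.05,.055,.06,.069)])
# blade face: top0 top edge and foot
for c,z in(((207,400),.0695),((221,400),.045)): print('top blade',ray('top0',*px(c,10,(190,188)),z).round(4))
# scene0 blade top right edge: cs2 crop
for c in((474,152),(600,200)):print('scene blade top',ray('scene0',*px(c,6,(205,145)),.0695).round(4))
E
python3 -c "
from h import *
crop('scene0',275,160,325,190,'b0',16);crop('s4',265,180,315,210,'b4',16)"
```

```text
scene tip (301.02777777777777, 199.80555555555554) [0.6252 0.1352 0.069 ]
scene saddle [[0.6285, 0.138, 0.05], [0.6296, 0.135, 0.055], [0.6307, 0.1321, 0.06]]
top saddle [[0.6281, 0.1352, 0.05], [0.6276, 0.1347, 0.055], [0.6271, 0.1342, 0.06], [0.6262, 0.1333, 0.069]]
top blade [0.5398 0.2353 0.0695]
top blade [0.5403 0.2357 0.045 ]
scene blade top [0.5093 0.2244 0.0695]
scene blade top [0.595  0.2279 0.0695]
```

View pics/b0.png

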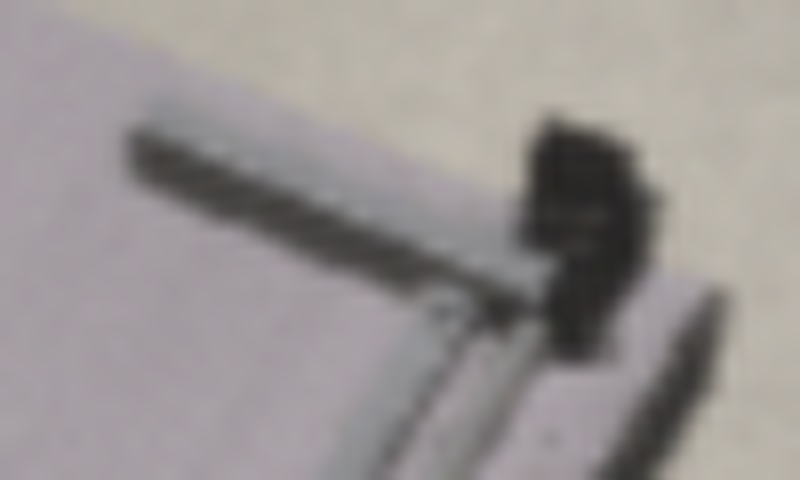

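View pics/b4.png

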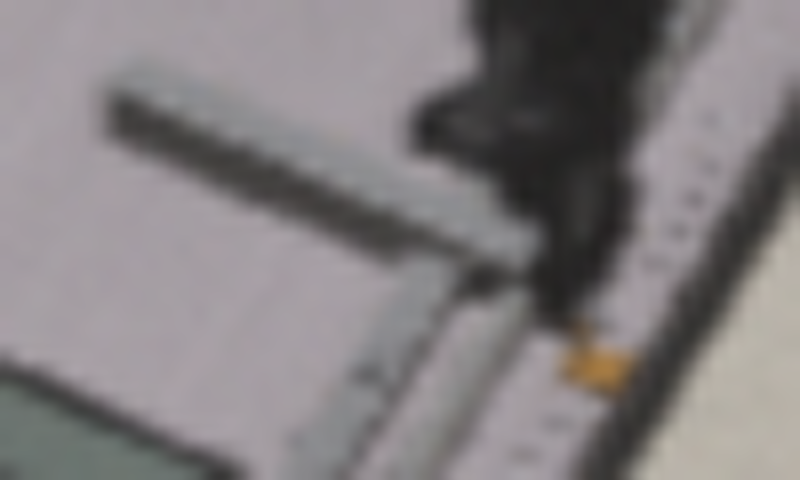

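Run:
```python
from fit import *
for c in((128,130),(340,222),(480,280)):print('b0',ray('scene0',*px(c,16,(275,160)),.0695).round(4))
for c in((112,92),(300,178),(430,238)):print('b4',ray('s4',*px(c,16,(265,180)),.0695).round(4))
for c in((135,180),(400,296)):print('b0 foot',ray('scene0',*px(c,16,(275,160)),.045).round(4))
for c in((110,132),(380,250)):print('b4 foot',ray('s4',*px(c,16,(265,180)),.045).round(4))
```

```text
b0 [0.501  0.2319 0.0695]
b0 [0.557  0.2312 0.0695]
b0 [0.5931 0.2315 0.0695]
b4 [0.5023 0.1413 0.0695]
b4 [0.5511 0.1403 0.0695]
b4 [0.5845 0.1395 0.0695]
b0 foot [0.5012 0.2363 0.045 ]
b0 foot [0.5722 0.2353 0.045 ]
b4 foot [0.499  0.1461 0.045 ]
b4 foot [0.5694 0.1462 0.045 ]
```

Emit:
drive_tool:
  commands:
    - {"dx":0.4,"dy":0,"dz":0,"turn":0,"gripper":1}
    - {"dx":0.7,"dy":0,"dz":0,"turn":0,"gripper":1}
    - {"dx":0.7,"dy":0,"dz":0,"turn":0,"gripper":1}

```text
time_s: 5.15
eef_pos: [0.6078, 0.1531, 0.0897]
eef_rot: [0.002, -0.705, 0.709, -0.0]
wrist_force: [2.8, 7.6, 5.0]
opening: 0.147
```

```bash
python3 mv.py .607 .1525 .087 -90.4; python3 -c "
from h import *
snap('scene','s5');crop('s5',265,180,315,210,'b5',16)"
```

```text
pos [0.6078 0.1531 0.0897] ang -90.31 d cm [0.06 0.08 0.27] turn 0.09 F [2.8 7.6 5. ] op 0.147 t 5.15
```

View pics/b5.png

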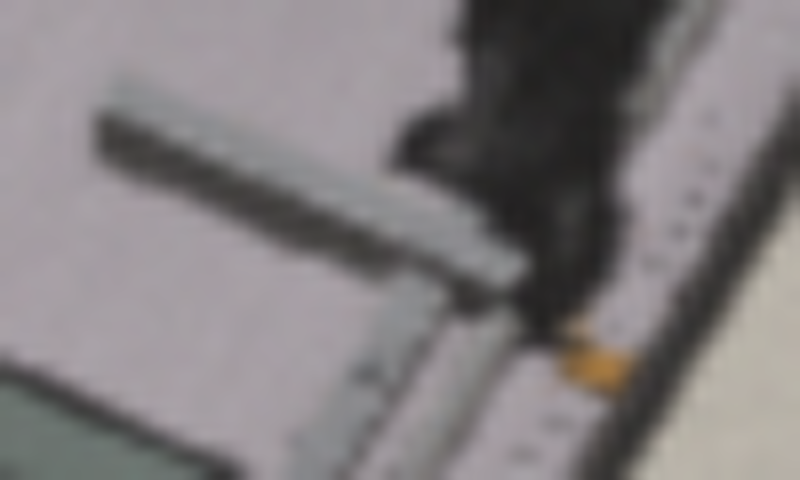

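Emit:
drive_tool:
  commands:
    - {"dx":-0.28,"dy":0,"dz":0,"turn":0,"gripper":1}
    - {"dx":-0.28,"dy":0,"dz":0,"turn":0,"gripper":1}
    - {"dx":-0.28,"dy":0,"dz":0,"turn":0,"gripper":0.4}
    - {"dx":-0.28,"dy":0,"dz":0,"turn":0,"gripper":0.4}
    - {"dx":-0.28,"dy":0,"dz":0,"turn":0,"gripper":0}
    - {"dx":-0.28,"dy":0,"dz":-3,"turn":0,"gripper":0}
    - {"dx":-0.28,"dy":0,"dz":-8,"turn":0,"gripper":0}
    - {"dx":-0.28,"dy":0,"dz":-11,"turn":0,"gripper":0}
    - {"dx":-0.28,"dy":0,"dz":-11,"turn":0,"gripper":0}

```text
time_s: 6.32
eef_pos: [0.6083, 0.1548, 0.2015]
eef_rot: [0.002, -0.705, 0.709, -0.002]
wrist_force: [-0.3, -0.0, -0.7]
opening: 1.0
```

```bash
python3 mv.py .5278 -.3571 .18 -74.3
```

```text
pos [0.6083 0.1548 0.2015] ang -90.3 d cm [51.24  7.8   2.08] turn -16.0 F [-0.3 -0.  -0.7] op 1.0 t 6.33
```

Emit:
drive_tool:
  commands:
    - {"dx":51.2,"dy":7.8,"dz":2,"turn":-16,"gripper":0}
    - {"dx":51.2,"dy":7.8,"dz":2,"turn":-16,"gripper":0}
    - {"dx":51.2,"dy":7.8,"dz":2,"turn":-16,"gripper":0}
    - {"dx":51.2,"dy":7.8,"dz":2,"turn":-16,"gripper":0}
    - {"dx":51.2,"dy":7.8,"dz":2,"turn":-16,"gripper":0}
    - {"dx":51.2,"dy":7.8,"dz":2,"turn":-16,"gripper":0}
    - {"dx":51.2,"dy":7.8,"dz":2,"turn":-16,"gripper":0}
    - {"dx":51.2,"dy":7.8,"dz":2,"turn":-16,"gripper":0}
    - {"dx":51.2,"dy":7.8,"dz":2,"turn":-16,"gripper":0}
    - {"dx":51.2,"dy":7.8,"dz":2,"turn":-16,"gripper":0}
    - {"dx":51.2,"dy":7.8,"dz":2,"turn":-16,"gripper":0}
    - {"dx":51.2,"dy":7.8,"dz":2,"turn":-16,"gripper":0}

```text
time_s: 7.82
eef_pos: [0.5264, -0.355, 0.1782]
eef_rot: [-0.0, 0.798, -0.603, -0.0]
wrist_force: [0.0, -0.2, -0.7]
opening: 0.999
```

```bash
python3 mv.py .5278 -.3571 .05 -74.3; python3 -c "
from h import *
snap('top','t6');crop('t6',228,188,262,213,'t6c',24);crop('t6',370,195,450,255,'t6b',10)
snap('scene','s6');crop('s6',280,180,312,204,'s6c',24);crop('s6',170,265,250,345,'s6b',7)"
```

```text
pos [ 0.5264 -0.355   0.1782] ang -74.18 d cm [ 0.24 -0.08 12.82] turn 0.12 F [ 0.  -0.2 -0.7] op 0.999 t 7.83
```

View pics/t6c.png

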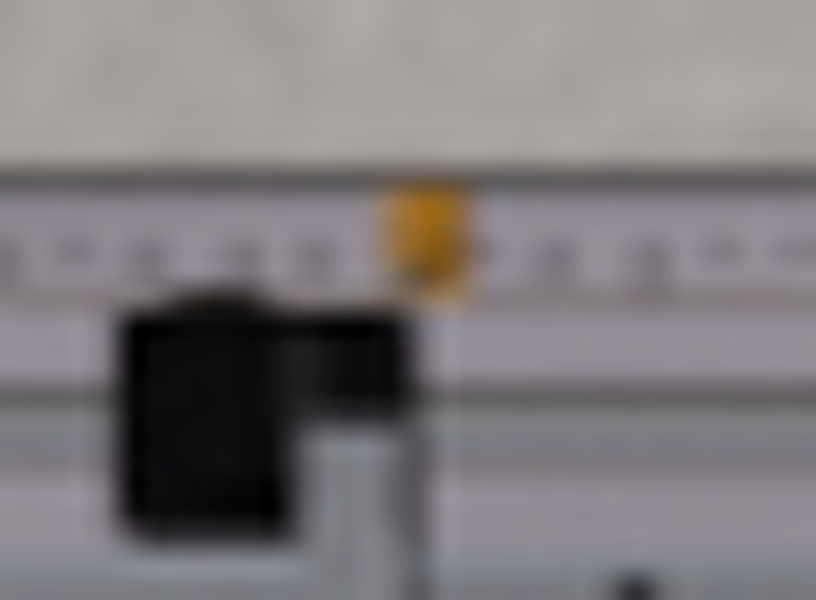

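View pics/s6c.png

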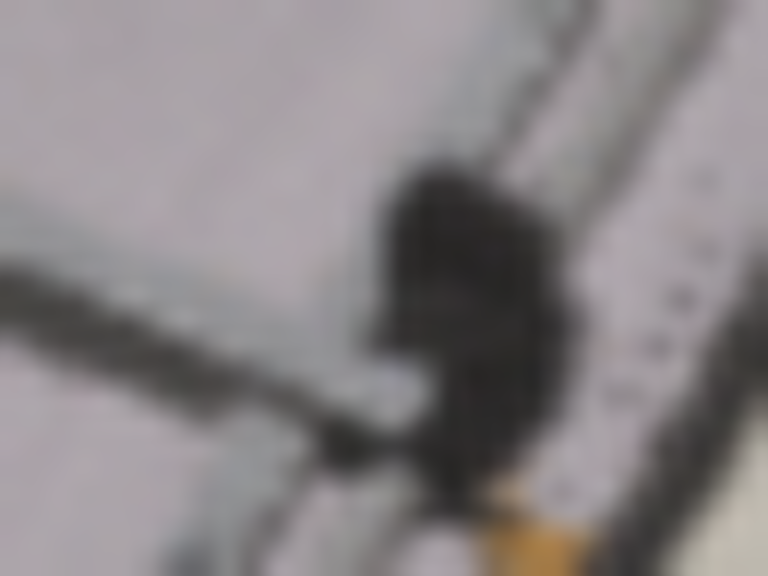

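View pics/s6b.png

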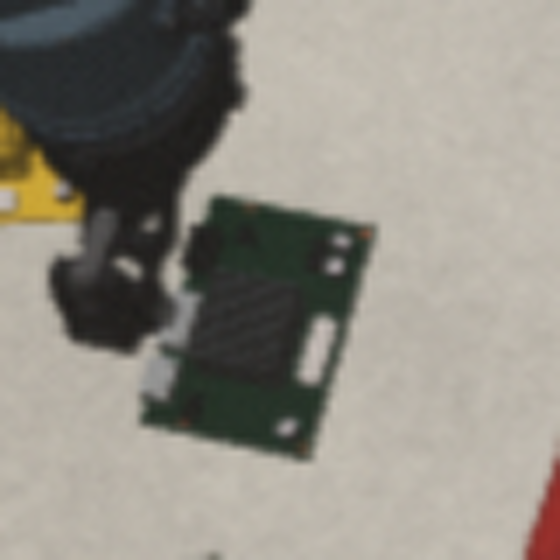

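View pics/t6b.png

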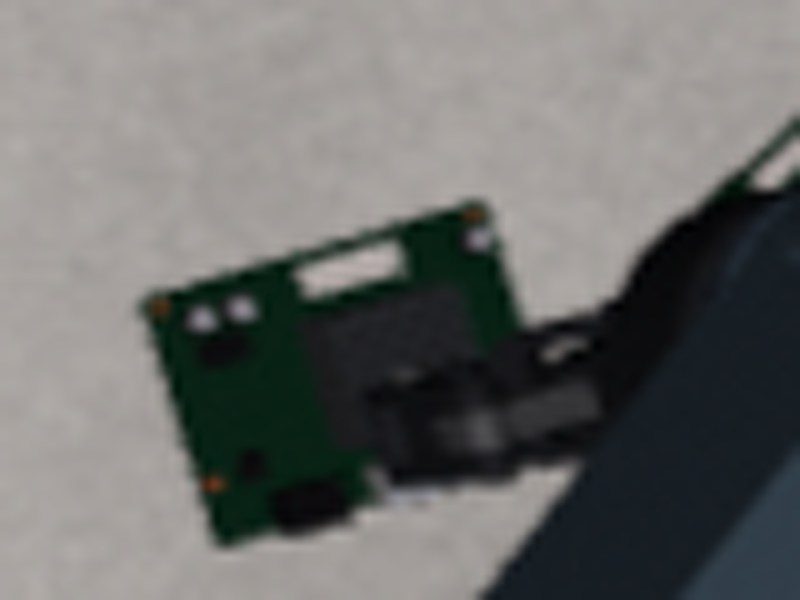

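Run:
```python
from h import *
a=np.load('pics/top0.npz')['im'].astype(int); b=np.load('pics/t6.npz')['im'].astype(int)
for nm,im in(('top0',a),('t6',b)):
    print(nm)
    for v in range(194,202): print(v,(im[v,240:252,0]-im[v,240:252,2]).tolist(), im[v,240:252].sum(1).tolist())
print('blade rows top0'); 
for v in(215,222,230,235): print(a[v,203:216].sum(1).tolist())
print('blade rows t6 240..252')
for v in(208,215,222,230): print(b[v,238:252].sum(1).tolist())
s=np.load('pics/scene0.npz')['im'].astype(int)
print('scene'); 
for v in range(196,208): print(v,(s[v,296:308,0]-s[v,296:308,2]).tolist(), s[v,296:308].sum(1).tolist())
```

```text
top0
194 [8, 7, 7, 7, 7, 9, 9, 8, 8, 7, 9, 7] [429, 432, 426, 421, 418, 418, 427, 434, 431, 423, 426, 433]
195 [2, 2, 2, 8, 22, 32, 30, 15, 2, 2, 2, 3] [255, 257, 255, 256, 258, 249, 243, 249, 262, 259, 262, 263]
196 [-4, -3, -4, 19, 71, 111, 105, 40, -4, -4, -3, -4] [368, 370, 368, 363, 323, 274, 258, 303, 374, 371, 372, 372]
197 [-3, -3, -2, 17, 73, 109, 103, 39, -2, -3, -4, -4] [399, 396, 406, 380, 311, 271, 254, 316, 397, 407, 400, 398]
198 [-3, -3, -3, 18, 73, 100, 91, 43, -3, -2, -2, -3] [361, 348, 401, 375, 308, 252, 220, 278, 357, 400, 364, 346]
199 [-2, -1, -1, 16, 61, 81, 76, 38, -2, -2, -2, -2] [362, 346, 397, 373, 309, 246, 236, 327, 395, 395, 362, 350]
200 [4, 3, 3, 10, 31, 44, 45, 28, 3, 3, 3, 4] [355, 357, 357, 346, 338, 350, 352, 351, 354, 354, 354, 354]
201 [-3, -4, -3, -3, -3, -3, -3, -3, -3, -3, -3, -3] [402, 403, 402, 401, 402, 402, 399, 399, 399, 399, 401, 401]
t6
194 [8, 8, 8, 8, 8, 10, 10, 8, 9, 7, 9, 8] [464, 464, 458, 455, 452, 449, 459, 467, 462, 456, 459, 465]
195 [2, 2, 2, 8, 23, 34, 33, 18, 2, 2, 2, 2] [277, 277, 277, 277, 277, 267, 262, 269, 285, 283, 28
[... 1828 characters left out ...]
4, 3] [352, 362, 466, 482, 434, 327, 436, 456, 434, 328, 214, 172]
202 [3, 2, 2, 12, 45, 72, 83, 72, 39, 9, 3, 5] [332, 406, 479, 466, 380, 317, 362, 365, 319, 232, 181, 188]
203 [3, 3, 3, 9, 41, 72, 88, 76, 27, 4, 5, 8] [389, 470, 485, 444, 337, 336, 343, 322, 225, 196, 170, 263]
204 [2, 2, 4, 8, 8, 18, 31, 38, 10, 4, 5, 10] [463, 489, 474, 453, 451, 386, 290, 252, 215, 176, 194, 349]
205 [2, 2, 3, 2, 3, 3, 6, 8, 5, 3, 7, 12] [477, 485, 481, 472, 477, 469, 410, 244, 196, 170, 263, 446]
206 [2, 3, 2, 1, 2, 2, 5, 3, 4, 5, 10, 15] [485, 481, 467, 422, 427, 430, 304, 195, 167, 197, 358, 508]
207 [1, 3, 2, 2, 1, 3, 4, 4, 3, 10, 15, 15] [480, 476, 483, 476, 455, 369, 236, 182, 178, 305, 495, 528]
```

Run:
```python
from h import *
for n,u,v,z in(('blade top',244.35,222,.0695),('foot',244.95,222,.045),('block',244.65,201,.069),('fin',245.2,199.3,.066),('fin',245.4,199.3,.066),('saddle',245.22,197,.05),('saddle',245.22,197,.055),('saddle',245.22,197,.06)):
    w=ray('t6',u,v,z); d=w[:2]-[.5097,.1082]; a=-.0054; print(n,w.round(4),'scanner',(1000*np.array([np.cos(a)*d[0]+np.sin(a)*d[1],-np.sin(a)*d[0]+np.cos(a)*d[1]])).round(1))
```

```text
blade top [0.5553 0.1361 0.0695] scanner [45.5 28.2]
foot [0.5562 0.1368 0.045 ] scanner [46.4 28.8]
block [0.6167 0.1353 0.069 ] scanner [106.8  27.6]
fin [0.6219 0.1339 0.066 ] scanner [112.1  26.4]
fin [0.6219 0.1334 0.066 ] scanner [112.1  25.8]
saddle [0.6303 0.1354 0.05  ] scanner [120.4  27.9]
saddle [0.6298 0.1349 0.055 ] scanner [119.9  27.4]
saddle [0.6293 0.1345 0.06  ] scanner [119.4  26.9]
```

```bash
python3 mv.py .5278 -.3571 .019 -74.27
```

```text
pos [ 0.5264 -0.3556  0.1785] ang -74.2 d cm [ 0.18 -0.09 15.95] turn 0.07 F [-0.9 -0.  -0.4] op 1.0 t 7.92
```

Emit:
drive_tool:
  commands:
    - {"dx":0.15,"dy":-0.1,"dz":5,"turn":0,"gripper":0}
    - {"dx":0.15,"dy":-0.1,"dz":9,"turn":0,"gripper":0}
    - {"dx":0.15,"dy":-0.1,"dz":11,"turn":0,"gripper":0}
    - {"dx":0.15,"dy":-0.1,"dz":11,"turn":0,"gripper":0}
    - {"dx":0.15,"dy":-0.1,"dz":11,"turn":0,"gripper":0}

```text
time_s: 8.55
eef_pos: [0.5283, -0.359, 0.0702]
eef_rot: [0.0, 0.797, -0.604, 0.001]
wrist_force: [0.6, -0.2, 0.3]
opening: 0.999
```

```bash
python3 mv.py .5278 -.3571 .019 -74.27;python3 -c "
from h import *
snap('scene','s7');crop('s7',170,265,250,345,'s7b',8)
snap('top','t7');crop('t7',370,195,450,255,'t7b',10)"
```

```text
pos [ 0.5283 -0.359   0.0702] ang -74.3 d cm [-0.21  0.    5.12] turn -0.03 F [ 0.6 -0.2  0.3] op 0.999 t 8.55
```

View pics/s7b.png

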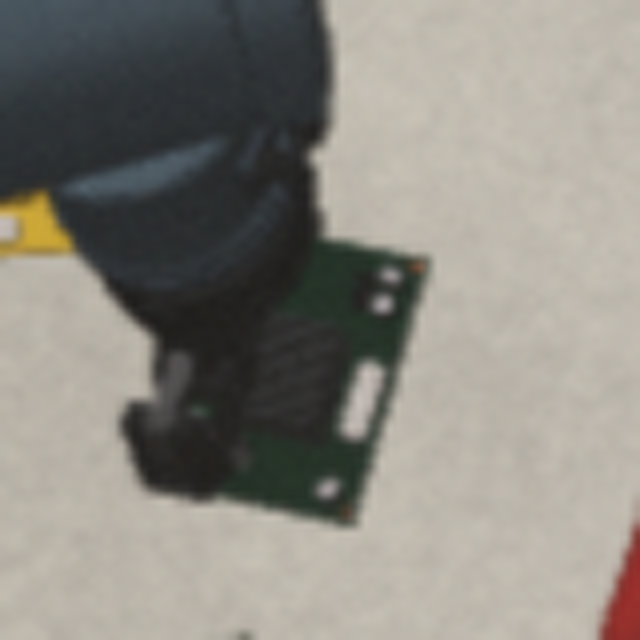

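View pics/t7b.png

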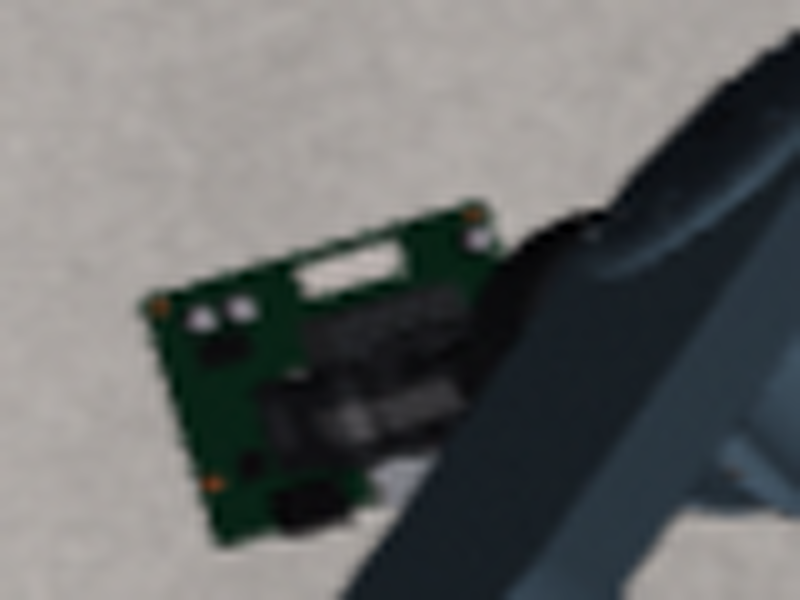

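Run:
```python
from h import *
a=np.radians(-74.3); ux=np.array([np.cos(a),np.sin(a),0])
T=np.array([.5283,-.359,.0702])
for z in(.075,.09,.11):
  P=T-ux*.048; P[2]=z
  f=lambda t,P,o,k:((proj(t,P)-o+.5)*k-.5).round(0)
  print(z,f('t7',P,np.array([370,195]),10), f('s7',P,np.array([170,265]),8))
H=np.array([.5278,-.3571,.038]); yb=-ux; xb=np.array([-yb[1]*-1,0,0])
by=-ux; bx=np.array([by[1],-by[0],0])
for sx in(-.02,.02):
  for sy in(-.02,.02):
    P=H+bx*sx+by*sy; print(sx,sy,f('t7',P,np.array([370,195]),10), f('s7',P,np.array([170,265]),8))
```

```text
0.075 [303. 403.] [297. 220.]
0.09 [319. 403.] [291. 207.]
0.11 [340. 403.] [283. 189.]
-0.02 -0.02 [499. 407.] [212. 401.]
-0.02 0.02 [370. 444.] [243. 303.]
0.02 -0.02 [459. 277.] [310. 422.]
0.02 0.02 [330. 315.] [340. 323.]
```

Run:
```python
from h import *
a=np.radians(-74.3); ux=np.array([np.cos(a),np.sin(a),0]); uy=np.array([-ux[1],ux[0],0])
T=np.array([.5283,-.359,.0702])
im={}
for t,o,k,nm in(('t7',np.array([370,195]),10,'t7b'),('s7',np.array([170,265]),8,'s7b')):
  g=cv2.imread(f'pics/{nm}.png')
  for s in(-1,1):
    for z0 in(.075,):
      q=[((proj(t,T*[1,1,0]+[0,0,z]+ux*s*r+uy*w)-o+.5)*k-.5).astype(int) for r,w,z in((.043,-.011,.075),(.043,.011,.075),(.057,.011,.075),(.057,-.011,.075))]
      cv2.polylines(g,[np.array(q,dtype=np.int32)],True,(0,0,255) if s<0 else (255,255,0),1)
  cv2.imwrite(f'pics/{nm}_o.png',g)
```

```text
(no output)
```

View pics/t7b_o.png

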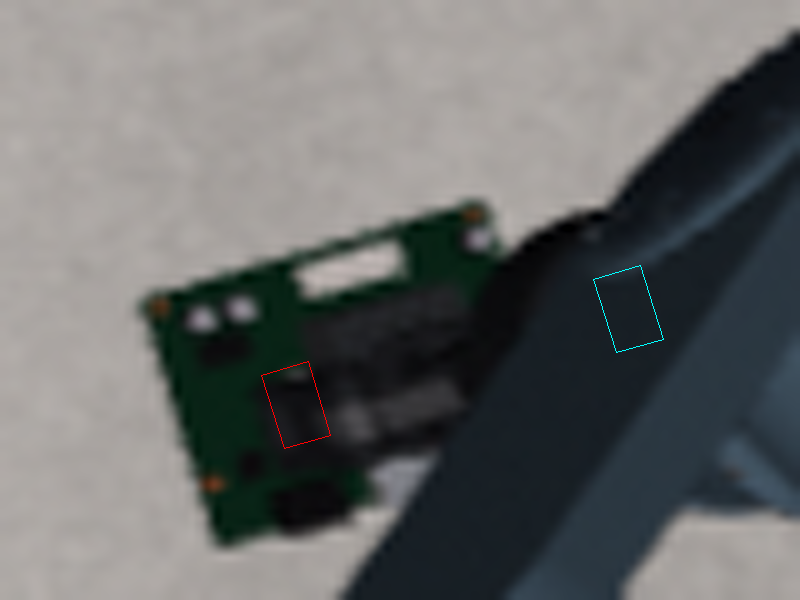

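View pics/s7b_o.png

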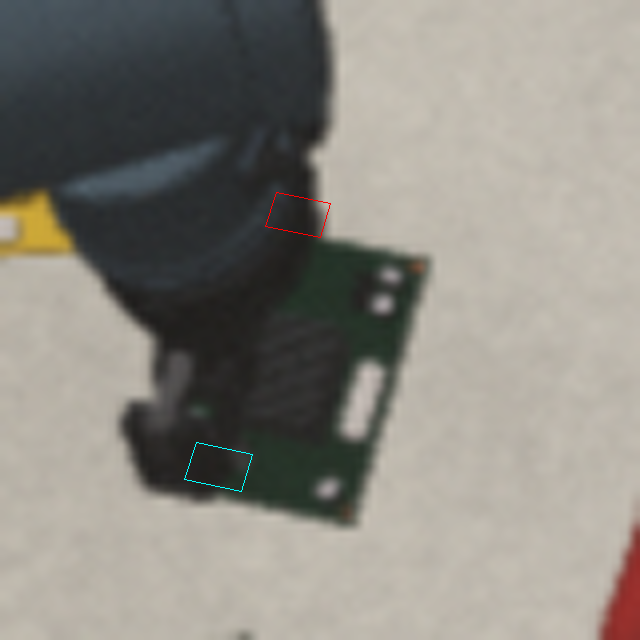

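Run:
```python
from h import *
for t,b in(('t7',(390,215,430,250)),('s7',(180,295,220,330))):
    crop(t,*b,t+'e',16); g=cv2.imread(f'pics/{t}e.png').astype(float); g=255*np.clip(g/130,0,1)**.6; cv2.imwrite(f'pics/{t}e.png',g.astype(np.uint8))
```

```text
(no output)
```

View pics/t7e.png

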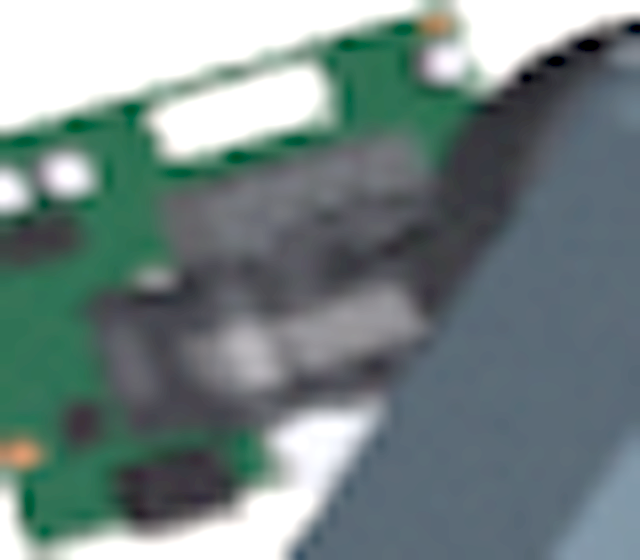

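View pics/s7e.png

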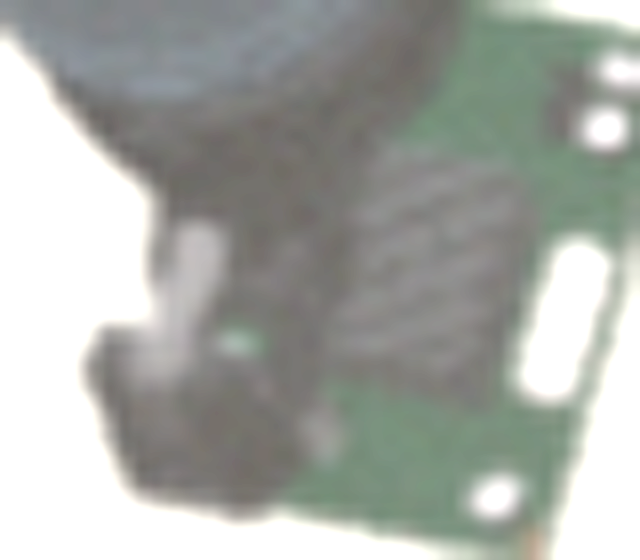

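Run:
```python
from h import *
crop('t2',190,180,230,215,'t2e',16); g=cv2.imread('pics/t2e.png').astype(float); g=255*np.clip(g/160,0,1)**.5
T=np.array([.607,.2508,0])
for s in(-1,1):
  for z,c in((.205,(0,0,255)),(.24,(255,255,0))):
    q=[((proj('t2',T+[w,s*r,z])-np.array([190,180])+.5)*16-.5).astype(int) for r,w in((.043,-.011),(.043,.011),(.057,.011),(.057,-.011))]
    cv2.polylines(g,[np.array(q,dtype=np.int32)],True,c,1)
cv2.imwrite('pics/t2e.png',g.astype(np.uint8))
```

```text
(no output)
```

View pics/t2e.png

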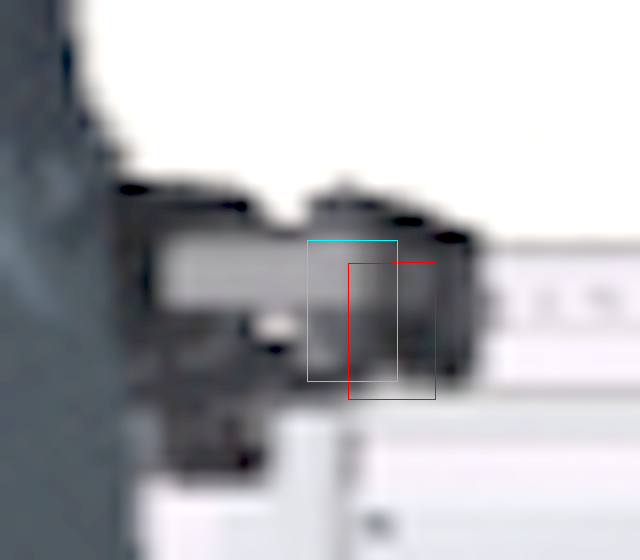

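Emit:
drive_tool:
  commands:
    - {"dx":-0.2,"dy":0,"dz":2.5,"turn":0,"gripper":0}
    - {"dx":-0.2,"dy":0,"dz":4,"turn":0,"gripper":0}
    - {"dx":-0.2,"dy":0,"dz":5,"turn":0,"gripper":0}
    - {"dx":-0.2,"dy":0,"dz":5,"turn":0,"gripper":0}

```text
time_s: 9.15
eef_pos: [0.5264, -0.356, 0.0177]
eef_rot: [-0.0, 0.797, -0.604, -0.001]
wrist_force: [-0.6, 0.4, 1.0]
opening: 0.999
```

```bash
python3 mv.py .5278 -.3571 .019 -74.27
```

```text
pos [ 0.5264 -0.356   0.0177] ang -74.31 d cm [ 0.15 -0.11 -0.13] turn -0.04 F [-0.6  0.4  1. ] op 0.999 t 9.15
```

Emit:
drive_tool:
  commands:
    - {"dx":0.1,"dy":-0.1,"dz":0,"turn":0,"gripper":0}
    - {"dx":0.1,"dy":-0.1,"dz":0,"turn":0,"gripper":0.4}
    - {"dx":0.1,"dy":-0.1,"dz":0,"turn":0,"gripper":1}
    - {"dx":0.1,"dy":-0.1,"dz":0,"turn":0,"gripper":1}
    - {"dx":0.1,"dy":-0.1,"dz":0,"turn":0,"gripper":1}
    - {"dx":0.1,"dy":-0.1,"dz":0,"turn":0,"gripper":1}
    - {"dx":0.1,"dy":-0.1,"dz":0,"turn":0,"gripper":1}

```text
time_s: 10.02
eef_pos: [0.5282, -0.3573, 0.0189]
eef_rot: [0.0, 0.797, -0.604, 0.001]
wrist_force: [0.4, -0.1, 5.1]
opening: 0.454
```

```bash
python3 mv.py .5278 -.3571 .019 -74.27
```

```text
pos [ 0.5282 -0.3573  0.0189] ang -74.31 d cm [-0.03  0.04 -0.01] turn -0.04 F [ 0.4 -0.1  5.1] op 0.454 t 10.03
```

Emit:
drive_tool:
  commands:
    - {"dx":0,"dy":0,"dz":-1,"turn":0,"gripper":1}
    - {"dx":0,"dy":0,"dz":-4,"turn":0,"gripper":1}
    - {"dx":0,"dy":0,"dz":-8,"turn":0,"gripper":1}
    - {"dx":0,"dy":0,"dz":-12,"turn":0,"gripper":1}
    - {"dx":0,"dy":0,"dz":-13,"turn":0,"gripper":1}
    - {"dx":0,"dy":0,"dz":-13,"turn":0,"gripper":1}

```text
time_s: 10.78
eef_pos: [0.5277, -0.3567, 0.1479]
eef_rot: [-0.0, 0.797, -0.604, -0.0]
wrist_force: [0.3, -0.3, -2.6]
opening: 0.454
```

```bash
python3 mv.py .525 .058 .15 -90.3;python3 -c "
from h import *
snap('scene','s8');crop('s8',160,250,260,350,'s8b',6)"
```

```text
pos [ 0.5277 -0.3567  0.1479] ang -74.31 d cm [-39.99 -10.96  -0.21] turn 15.99 F [ 0.3 -0.3 -2.6] op 0.454 t 10.78
```

View pics/s8b.png

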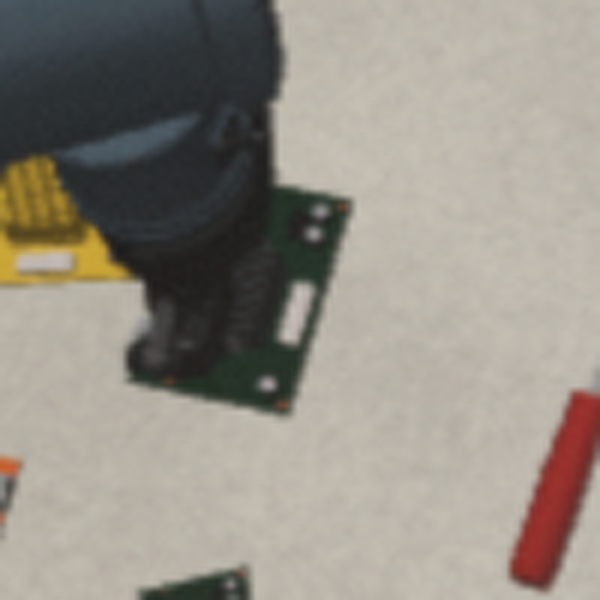

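The board is lifted level, and the wrist force drop of about 2.6 N matches its stated weight. I'm carrying it over to the scanner.

Emit:
drive_tool:
  commands:
    - {"dx":-2,"dy":-0.5,"dz":-0.2,"turn":1,"gripper":1}
    - {"dx":-6,"dy":-1.6,"dz":-0.2,"turn":3,"gripper":1}
    - {"dx":-11,"dy":-3,"dz":-0.2,"turn":5,"gripper":1}
    - {"dx":-16,"dy":-4.4,"dz":-0.2,"turn":7,"gripper":1}
    - {"dx":-21,"dy":-5.8,"dz":-0.2,"turn":9,"gripper":1}
    - {"dx":-26,"dy":-7.1,"dz":-0.2,"turn":11,"gripper":1}
    - {"dx":-31,"dy":-8.5,"dz":-0.2,"turn":13,"gripper":1}
    - {"dx":-35,"dy":-9.6,"dz":-0.2,"turn":14.5,"gripper":1}
    - {"dx":-38,"dy":-10.5,"dz":-0.2,"turn":15.5,"gripper":1}
    - {"dx":-39.5,"dy":-10.8,"dz":-0.2,"turn":16,"gripper":1}
    - {"dx":-40,"dy":-11,"dz":-0.2,"turn":16,"gripper":1}
    - {"dx":-40,"dy":-11,"dz":-0.2,"turn":16,"gripper":1}
    - {"dx":-40,"dy":-11,"dz":-0.2,"turn":16,"gripper":1}

```text
time_s: 12.45
eef_pos: [0.5255, 0.0572, 0.1498]
eef_rot: [-0.0, -0.705, 0.709, 0.0]
wrist_force: [0.1, -0.1, -1.7]
opening: 0.455
```

```bash
python3 mv.py .525 .060 .07 -90.3;python3 -c "
from h import *
snap('scene','s9');crop('s9',210,150,330,250,'s9b',6);snap('top','t9');crop('t9',190,185,320,285,'t9b',6)"
```

```text
pos [0.5255 0.0572 0.1498] ang -90.36 d cm [-0.28  0.04  7.98] turn -0.06 F [ 0.1 -0.1 -1.7] op 0.455 t 12.45
```

View pics/s9b.png

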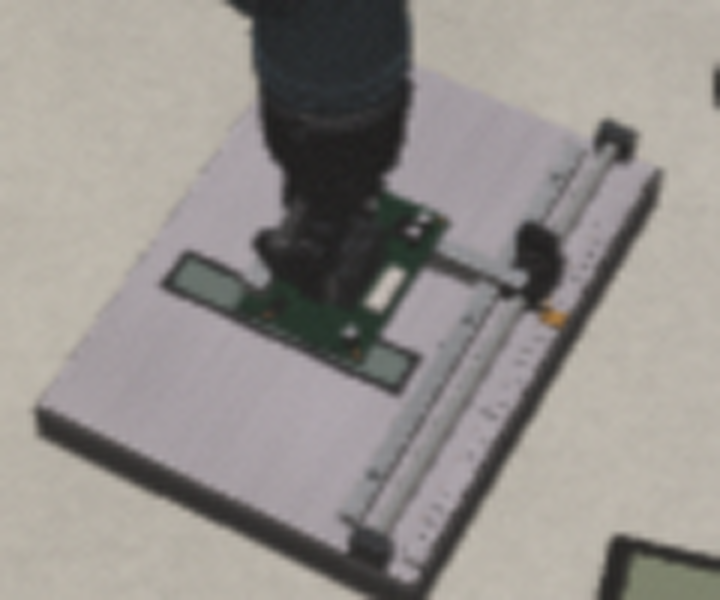

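View pics/t9b.png

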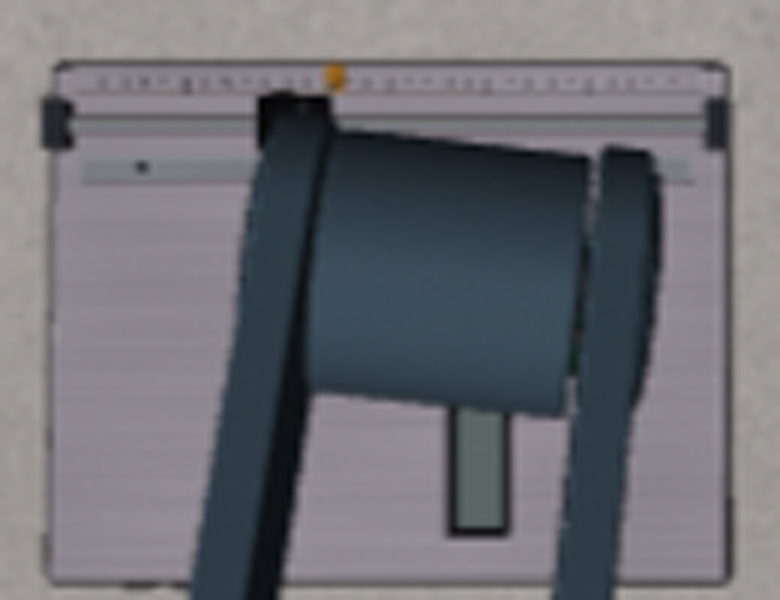

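Emit:
drive_tool:
  commands:
    - {"dx":-0.2,"dy":0,"dz":3,"turn":0,"gripper":1}
    - {"dx":-0.2,"dy":0,"dz":6,"turn":0,"gripper":1}
    - {"dx":-0.2,"dy":0,"dz":7.8,"turn":0,"gripper":1}
    - {"dx":-0.2,"dy":0,"dz":8.2,"turn":0,"gripper":1}
    - {"dx":-0.2,"dy":0,"dz":8.4,"turn":0,"gripper":1}
    - {"dx":-0.2,"dy":0,"dz":8.5,"turn":0,"gripper":1}
    - {"dx":-0.2,"dy":0,"dz":8.5,"turn":0,"gripper":1}

```text
time_s: 13.42
eef_pos: [0.5262, 0.0599, 0.066]
eef_rot: [0.0, -0.705, 0.709, -0.001]
wrist_force: [0.5, 0.4, -1.8]
opening: 0.459
```

```bash
python3 mv.py .5395 .072 .064 -90.3;python3 -c "
from h import *
snap('scene','s10');crop('s10',240,165,320,230,'s10b',9)"
```

```text
pos [0.5262 0.0599 0.066 ] ang -90.31 d cm [-1.22 -1.32  0.2 ] turn -0.01 F [ 0.5  0.4 -1.8] op 0.459 t 13.43
```

View pics/s10b.png

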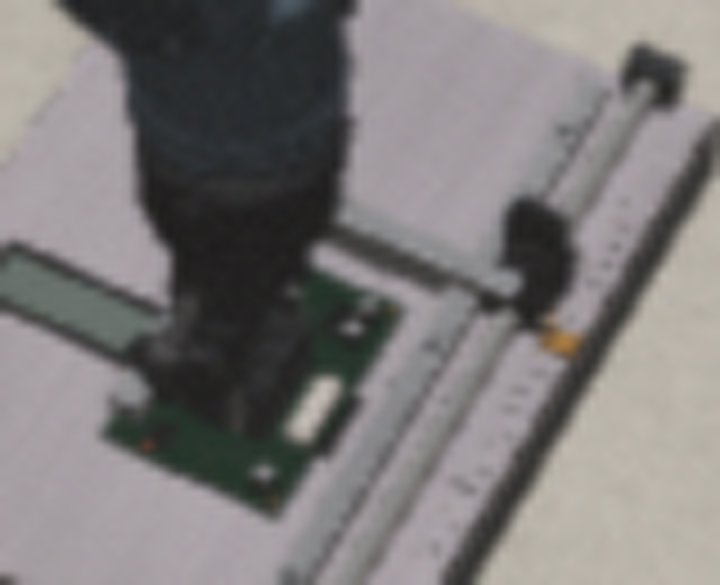

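Emit:
drive_tool:
  commands:
    - {"dx":0,"dy":0,"dz":0.1,"turn":0,"gripper":1}
    - {"dx":0,"dy":0,"dz":0.2,"turn":0,"gripper":1}
    - {"dx":0,"dy":0,"dz":0.2,"turn":0,"gripper":1}

```text
time_s: 13.85
eef_pos: [0.5258, 0.0599, 0.0638]
eef_rot: [0.0, -0.705, 0.709, -0.0]
wrist_force: [-2.0, 0.6, 5.1]
opening: 0.459
```

Emit:
drive_tool:
  commands:
    - {"dx":0,"dy":-0.3,"dz":0,"turn":0,"gripper":1}
    - {"dx":0,"dy":-0.6,"dz":0,"turn":0,"gripper":1}
    - {"dx":0,"dy":-0.9,"dz":0,"turn":0,"gripper":1}
    - {"dx":0,"dy":-1.0,"dz":0,"turn":0,"gripper":1}
    - {"dx":0,"dy":-1.0,"dz":0,"turn":0,"gripper":1}

```text
time_s: 14.48
eef_pos: [0.5349, 0.0599, 0.0638]
eef_rot: [-0.001, -0.705, 0.709, 0.001]
wrist_force: [-6.6, -0.1, 9.0]
opening: 0.459
```

```bash
python3 mv.py .5395 .072 .064 -90.3;python3 -c "
from h import *
snap('scene','s11');crop('s11',240,165,320,230,'s11b',9)"
```

```text
pos [0.5349 0.0599 0.0638] ang -90.3 d cm [-1.21 -0.46 -0.02] turn 0.0 F [-6.6 -0.1  9. ] op 0.459 t 14.47
```

View pics/s11b.png

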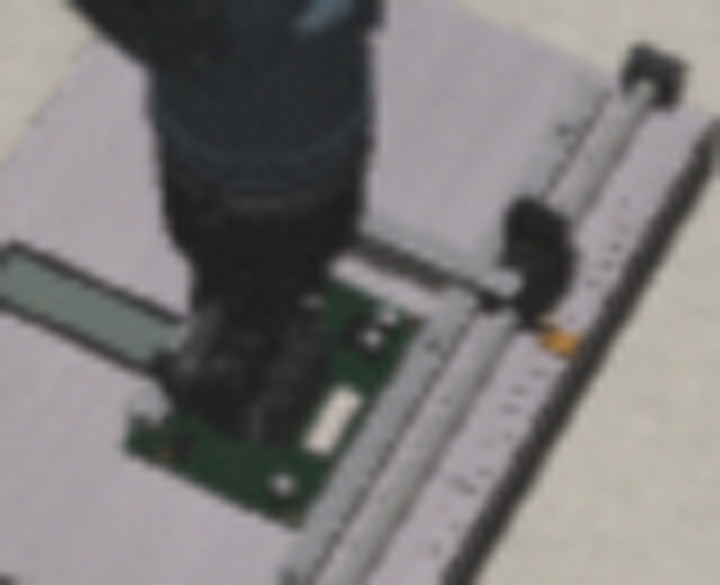

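Emit:
drive_tool:
  commands:
    - {"dx":0,"dy":-0.15,"dz":0,"turn":0,"gripper":1}
    - {"dx":0,"dy":-0.3,"dz":0,"turn":0,"gripper":1}
    - {"dx":0,"dy":-0.3,"dz":0,"turn":0,"gripper":1}

```text
time_s: 14.9
eef_pos: [0.5383, 0.06, 0.0638]
eef_rot: [-0.0, -0.705, 0.709, 0.0]
wrist_force: [-6.5, 0.5, 7.3]
opening: 0.457
```

Emit:
drive_tool:
  commands:
    - {"dx":0,"dy":-0.1,"dz":-0.1,"turn":0,"gripper":1}
    - {"dx":0,"dy":-0.2,"dz":-0.1,"turn":0,"gripper":1}
    - {"dx":0,"dy":-0.2,"dz":-0.1,"turn":0,"gripper":1}

```text
time_s: 15.28
eef_pos: [0.5393, 0.06, 0.0639]
eef_rot: [-0.001, -0.705, 0.709, 0.001]
wrist_force: [-7.3, -0.0, 5.1]
opening: 0.456
```

Emit:
drive_tool:
  commands:
    - {"dx":0,"dy":-0.1,"dz":0,"turn":0,"gripper":1}
    - {"dx":0,"dy":-0.2,"dz":0,"turn":0,"gripper":1}
    - {"dx":0,"dy":-0.2,"dz":0,"turn":0,"gripper":1}

```text
time_s: 15.65
eef_pos: [0.5394, 0.06, 0.064]
eef_rot: [-0.003, -0.705, 0.709, 0.003]
wrist_force: [-16.6, 0.5, 13.4]
opening: 0.454
```

Emit:
drive_tool:
  commands:
    - {"dx":0,"dy":0.2,"dz":-0.05,"turn":0,"gripper":1}
    - {"dx":0,"dy":0.2,"dz":-0.05,"turn":0,"gripper":1}
    - {"dx":-0.3,"dy":0.2,"dz":-0.05,"turn":0,"gripper":1}
    - {"dx":-0.6,"dy":0.2,"dz":-0.05,"turn":0,"gripper":1}
    - {"dx":-0.8,"dy":0.2,"dz":-0.05,"turn":0,"gripper":1}
    - {"dx":-0.8,"dy":0.2,"dz":-0.05,"turn":0,"gripper":1}

```text
time_s: 16.4
eef_pos: [0.5394, 0.0669, 0.0641]
eef_rot: [-0.002, -0.705, 0.709, 0.001]
wrist_force: [-6.7, -5.1, 0.2]
opening: 0.455
```

```bash
python3 mv.py .5395 .072 .064 -90.3;python3 -c "
from h import *
snap('scene','s12');crop('s12',240,165,320,230,'s12b',9)"
```

```text
pos [0.5394 0.0669 0.0641] ang -90.34 d cm [-0.51 -0.    0.01] turn -0.04 F [-6.7 -5.1  0.2] op 0.455 t 16.4
```

View pics/s12b.png

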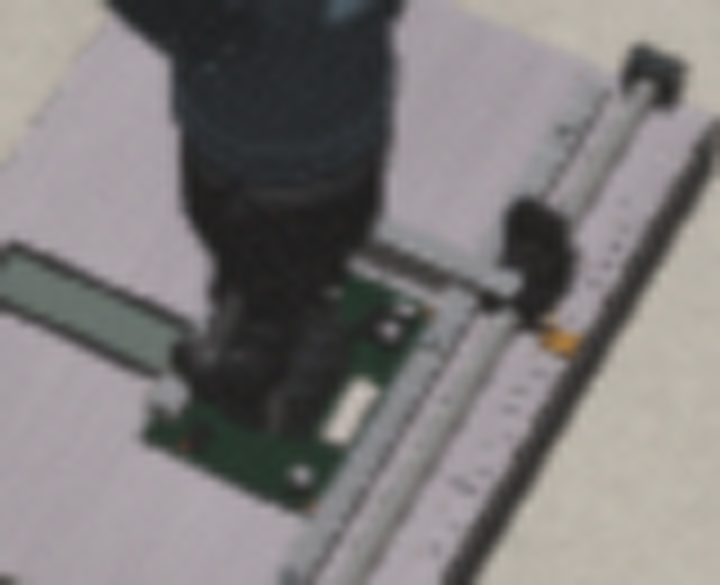

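Emit:
drive_tool:
  commands:
    - {"dx":-0.1,"dy":0,"dz":0,"turn":0,"gripper":1}
    - {"dx":-0.2,"dy":0,"dz":0,"turn":0,"gripper":1}
    - {"dx":-0.3,"dy":0,"dz":0,"turn":0,"gripper":1}
    - {"dx":-0.3,"dy":0,"dz":0,"turn":0,"gripper":1}

```text
time_s: 16.95
eef_pos: [0.5395, 0.0697, 0.0641]
eef_rot: [-0.002, -0.705, 0.709, 0.001]
wrist_force: [-7.3, -5.8, 1.8]
opening: 0.455
```

Emit:
drive_tool:
  commands:
    - {"dx":-0.1,"dy":0,"dz":0,"turn":0,"gripper":1}
    - {"dx":-0.1,"dy":0,"dz":0,"turn":0,"gripper":1}

```text
time_s: 17.2
eef_pos: [0.5395, 0.0707, 0.0641]
eef_rot: [-0.002, -0.705, 0.709, 0.001]
wrist_force: [-6.8, -5.6, 0.5]
opening: 0.454
```

```bash
python3 -c "
from h import *
snap('scene','s13');crop('s13',270,185,310,215,'s13b',18)"
```

```text
(no output)
```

View pics/s13b.png

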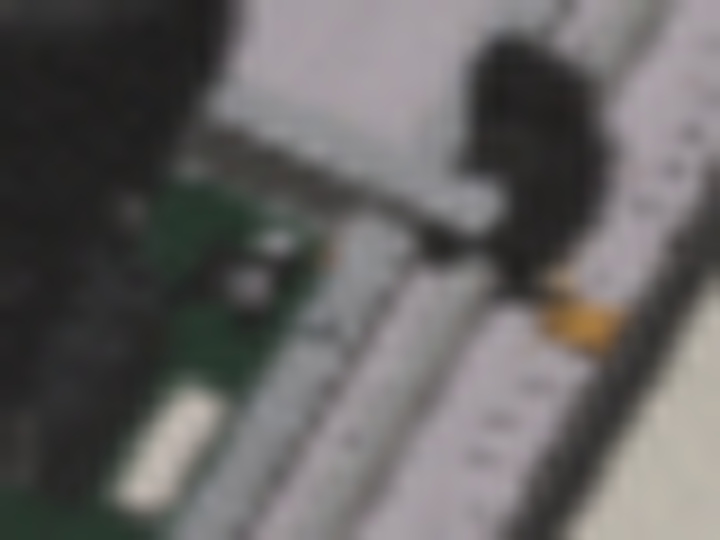

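Emit:
drive_tool:
  commands:
    - {"dx":-0.1,"dy":0,"dz":0,"turn":0,"gripper":1}
    - {"dx":-0.1,"dy":0,"dz":0,"turn":0,"gripper":1}

```text
time_s: 17.5
eef_pos: [0.5395, 0.0717, 0.0641]
eef_rot: [-0.002, -0.705, 0.709, 0.001]
wrist_force: [-6.4, -5.5, 0.6]
opening: 0.454
```

Emit:
drive_tool:
  commands:
    - {"dx":-0.05,"dy":0,"dz":0,"turn":0,"gripper":1}
    - {"dx":-0.05,"dy":0,"dz":0,"turn":0,"gripper":1}

```text
time_s: 17.75
eef_pos: [0.5395, 0.0721, 0.0641]
eef_rot: [-0.002, -0.705, 0.709, 0.001]
wrist_force: [-7.0, -6.8, 0.9]
opening: 0.454
```

Emit:
drive_tool:
  commands:
    - {"dx":-0.05,"dy":0,"dz":0,"turn":0,"gripper":1}
    - {"dx":-0.05,"dy":0,"dz":0,"turn":0,"gripper":1}

```text
time_s: 18.0
eef_pos: [0.5395, 0.0726, 0.0641]
eef_rot: [-0.002, -0.705, 0.709, 0.001]
wrist_force: [-6.5, -7.5, 0.7]
opening: 0.455
```

```bash
python3 -c "
from h import *
snap('scene','s14');crop('s14',270,185,310,215,'s14b',18)
print(ctrl.get_obs()['wrist_force'],ctrl.get_obs()['torque'],ctrl.get_obs()['eef_pos'])"
```

```text
[-5.97260137 -5.76155442  1.10711426] [-0.93814612  1.05542691 -0.49339208] [0.53948248 0.0726009  0.06408383]
```

View pics/s14b.png

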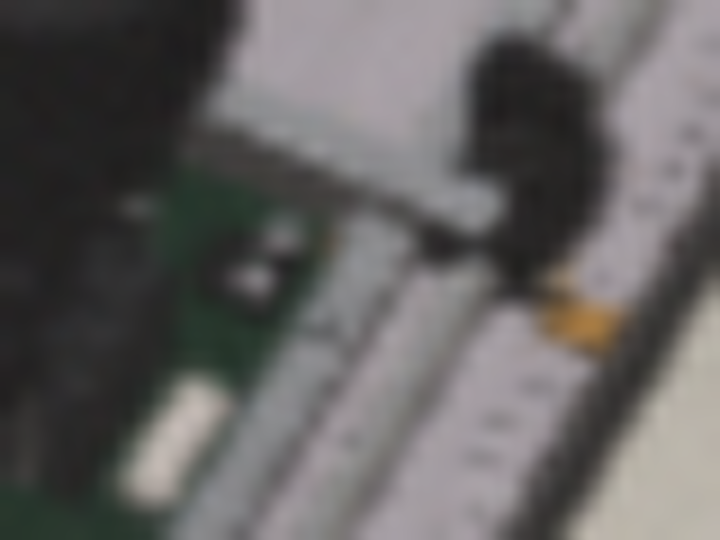

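Emit:
drive_tool:
  commands:
    - {"dx":-0.05,"dy":0,"dz":0,"turn":0,"gripper":1}
    - {"dx":-0.05,"dy":0,"dz":0,"turn":0,"gripper":1}

```text
time_s: 18.3
eef_pos: [0.5395, 0.0728, 0.0641]
eef_rot: [-0.002, -0.705, 0.709, 0.0]
wrist_force: [-6.2, -7.0, 0.5]
opening: 0.454
```

Emit:
drive_tool:
  commands:
    - {"dx":-0.05,"dy":0,"dz":0,"turn":0,"gripper":1}
    - {"dx":-0.05,"dy":0,"dz":0,"turn":0,"gripper":1}

```text
time_s: 18.55
eef_pos: [0.5395, 0.0728, 0.0641]
eef_rot: [-0.002, -0.705, 0.709, 0.0]
wrist_force: [-6.6, -9.2, 2.4]
opening: 0.458
```

```bash
python3 -c "
from h import *
c=snap('scene','s15');crop('s15',270,185,310,215,'s15b',18);crop('s15',240,170,320,230,'s15f',10)
a=np.load('pics/s6.npz')['im'].astype(int);
for t in('s12','s13','s15'):
    b=np.load(f'pics/{t}.npz')['im'].astype(int); print(t,abs(b-a)[180:203,290:312].mean().round(2),abs(b-a)[185:199,296:303].mean().round(2))
o=ctrl.get_obs();print(o['wrist_force'],o['torque'],o['eef_pos'],o['time_s'])"
```

```text
s12 5.24 5.21
s13 5.18 4.95
s15 5.23 5.22
[-7.11173731 -9.97432548  0.2004993 ] [-1.43451538  1.10927175 -0.43838476] [0.53946884 0.07284694 0.064111  ] 18.6
```

View pics/s15b.png

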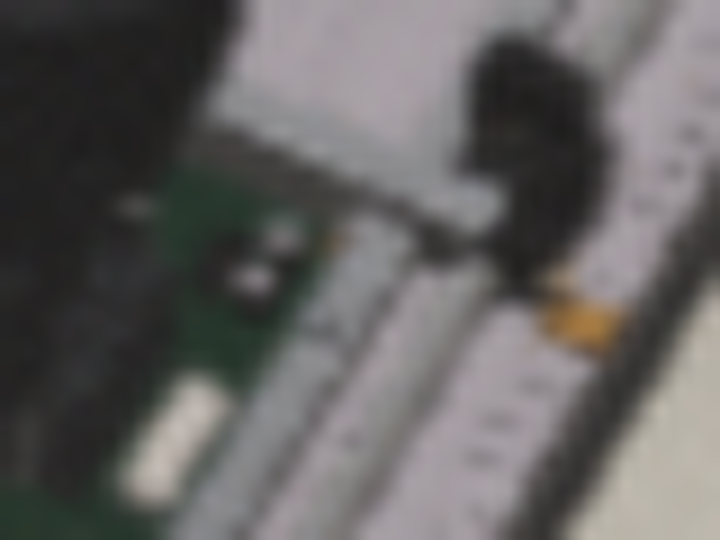

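View pics/s15f.png

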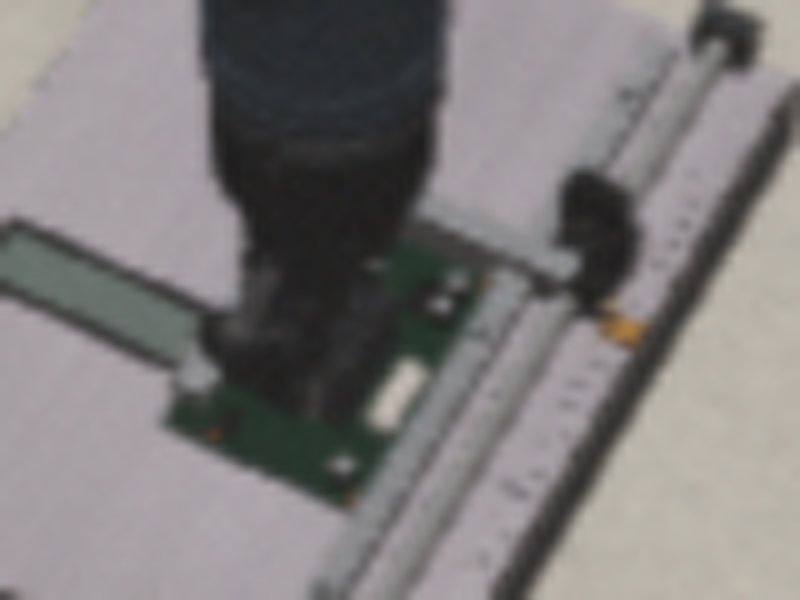

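Emit:
drive_tool:
  commands:
    - {"dx":0,"dy":0,"dz":0.05,"turn":0,"gripper":1}
    - {"dx":0,"dy":0,"dz":0.05,"turn":0,"gripper":1}
    - {"dx":0,"dy":0,"dz":0.05,"turn":0,"gripper":1}

```text
time_s: 18.98
eef_pos: [0.5395, 0.0728, 0.064]
eef_rot: [-0.002, -0.705, 0.709, 0.0]
wrist_force: [-8.8, -9.7, 5.4]
opening: 0.459
```

```bash
python3 -c "
from h import *
c=snap('scene','s16');snap('top','t16');crop('t16',225,185,275,220,'t16c',16)
g=lambda t:cv2.cvtColor(np.load(f'pics/{t}.npz')['im'],cv2.COLOR_RGB2GRAY).astype(np.float32)
A=g('s6')
for t in('s10','s13','s16'):
    B=g(t)
    for nm,(u0,v0,u1,v1) in dict(carriage=(293,183,305,201),pointer=(299,197,309,207),fenceend=(300,160,320,180)).items():
        T=A[v0:v1,u0:u1]; T=cv2.resize(T,None,fx=10,fy=10,interpolation=3); S=cv2.resize(B[v0-3:v1+3,u0-3:u1+3],None,fx=10,fy=10,interpolation=3)
        r=cv2.matchTemplate(S,T,cv2.TM_CCOEFF_NORMED); _,m,_,l=cv2.minMaxLoc(r); print(t,nm,(l[0]-30)/10,(l[1]-30)/10,round(m,3))
o=ctrl.get_obs();print(o['wrist_force'].round(1),o['eef_pos'].round(4),o['time_s'],o['opening'])"
```

```text
s10 carriage 0.0 0.0 0.999
s10 pointer 0.0 0.0 0.999
s10 fenceend 0.0 0.0 0.999
s13 carriage 0.0 0.0 1.0
s13 pointer 0.0 0.0 0.999
s13 fenceend 0.0 0.0 0.999
s16 carriage 0.0 0.0 0.999
s16 pointer 0.0 0.0 0.999
s16 fenceend 0.0 0.0 0.999
[-9.6 -9.3  4.9] [0.5394 0.0729 0.064 ] 19.075 0.4568836188137776
```

View pics/t16c.png

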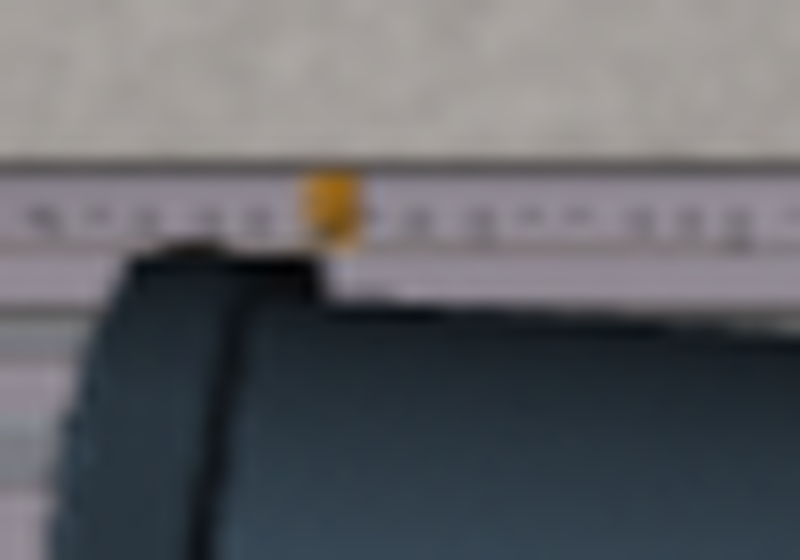

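View pics/s16.png

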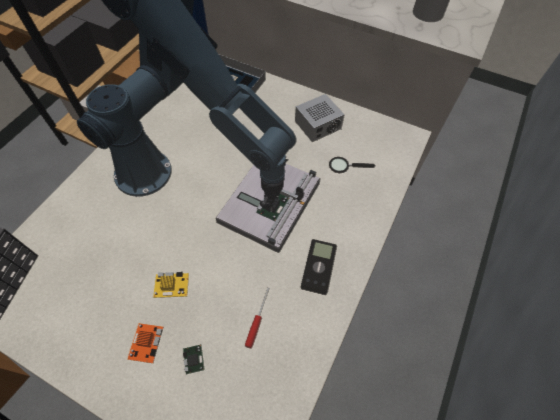

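```bash
python3 -c "
from bench import ctrl
print(ctrl.hand_in()); o=ctrl.get_obs(); print(o['wrist_force'],o['eef_pos'],o['time_s'])"
```

```text
the job is handed in; nothing more can be done
None
the job is handed in; nothing more can be done
```

I set the stop level with the pointer, put the larger green board on the scanner bed with its port edge towards the robot, and handed in at about 19 s. The board was still gripped and pressed on both the fence and the stop.

**Stop setting:** the estimates put the stop's working face at world y 0.134 to 0.137 m (mean about 0.135). The pointer came out at about 0.135 m, so I trust the setting to about 1 mm, no closer.

**Stop afterwards:** in the scene images, the stop and the pointer did not move between the stop's release and the final press. That check can see shifts down to about 0.3 mm.

**Fence contact:** the arm stalled at x = 0.5395 m. The push on the fence was about 9 N at the end.

**Stop contact:** the arm stalled at y = 0.0728 m. The sideways force was about 9.5 N in total. Sliding friction took about 5.5 N of that before contact, so I put the push on the stop itself at about 4 N, under its 9 N slip limit.

**Bed and bystanders:** the board was pressed down on the bed with about 7 N. The other things on the bench look undisturbed in the last picture.

**Checks that disagreed or were missing:**
- The two cameras differ by about 3 mm in x, so I used the midpoint for the grasp and relied on contact for the final fit.
- In the final top view the arm hides the board, so that flushness rests on the stalls, the forces and the scene picture.

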